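# Sort the bench oddments into their trays

## Task

Clear up after the experiment by sorting the oddments into the grey trays: stand the larger brown bottle in the large square recess of the bottle tray and the small dropper bottle in its small recess, lay the pen flat in the long tray, and lay both white stirring bars flat on the floor of the squarer plain tray. The bottles must end standing upright. Leave the capped tube and the timer standing where they are.

Things in the scene. Friction and masses are not known exactly. Their poses are not given: they have to be found in the camera images.
- amber_mid (a point): the larger brown bottle, standing upright: round body 53 mm in diameter up to a height of 68 mm, then a narrow neck with a black cap, 109 mm tall in all, about 0.2 kg. This point is on its axis, half-way up (54.5 mm above its base); z is up along its axis.
- dropper_b_mid (a point): the small brown dropper bottle, standing upright: round body 33 mm in diameter up to a height of 48 mm, then a slimmer black cap (23 mm or less across), 90 mm tall in all, about 55 g. This point is on its axis, half-way up (45 mm above its base); z is up along its axis.
- pen_mid (a point): a white ballpoint pen with a red end, lying on the worktop, 142 mm long, 9 mm wide, 11 mm high. This point is at its centre, 5.5 mm above its underside; x runs along the pen.
- long_bar_mid (a point): the longer white magnetic stirring bar (a white plastic rod with rounded ends), lying on the worktop, 40 mm long, 9 mm wide and high. This point is its centre; y runs along the bar.
- short_bar_mid (a point): the shorter white magnetic stirring bar, lying on the worktop, 30 mm long, 9 mm wide and high. This point is its centre; y runs along the bar.
- bottle_tray: the grey bottle tray, fixed to the worktop: 82 mm along its x, 152 mm along its y, 16 mm high, with two square recesses whose floor is 4 mm above the worktop. The large recess, 72 x 72 mm, is centred at y = +35 mm (x = 0) in the tray's frame, the small one, 50 x 50 mm, at y = -46 mm (x = 0). Origin at the centre of its underside; z up.
- pen_tray: the long plain grey tray for pens, fixed to the worktop: 86 mm along its x, 182 mm along its y, 14 mm high; walls 5 mm thick, floor 4 mm above the worktop, one open space of 76 x 172 mm. Origin at the centre of its underside; z up.
- bar_tray: the shorter, squarer plain grey tray for stirring bars, fixed to the worktop: 100 mm along its x, 130 mm along its y, 14 mm high; walls 5 mm thick, floor 4 mm above the worktop, one open space of 90 x 120 mm. Origin at the centre of its underside; z up.
- tube_mid (a point): a bystander, to be left alone: a white capped tube with a blue cap standing upright, 34 mm in diameter, 113 mm tall. This point is on its axis, half-way up (56.5 mm above its base).
- lab_timer_mid (a point): a bystander, to be left alone: a flat white bench timer with a small display, 60 x 66 mm and 18 mm high. This point is at its centre.
Mind the look-alikes: they are no part of the job. What is shaped like the part that bears dropper_b_mid but green or red is not meant.

How it is judged:
At the end, for the whole second after the job is handed in: All released and at rest: each bottle upright (0.1 rad) on the floor of its own recess, within 15 mm of its centre each way; the pen flat on the floor of the long tray, within 30 mm of the middle lengthwise; both bars flat on the floor of the squarer tray (pen and bar centres under 12.5 mm high) (x of amber_mid in the frame of bottle_tray between -0.015 and 0.015 m and y of amber_mid in the frame of bottle_tray between 0.02 and 0.05 m and z of amber_mid in the frame of bottle_tray between 0.05 and 0.064 m and linear speed of each of amber, dropper_b, pen, long_bar, short_bar below 0.02 m/s and angular speed of each of amber, dropper_b, pen, long_bar, short_bar below 0.3 rad/s and angle between each of amber_mid, dropper_b_mid's own z axis and vertical below 0.1 rad and x of dropper_b_mid in the frame of bottle_tray between -0.015 and 0.015 m and y of dropper_b_mid in the frame of bottle_tray between -0.061 and -0.031 m and z of dropper_b_mid in the frame of bottle_tray between 0.04 and 0.054 m and x of pen_mid in the frame of pen_tray between -0.036 and 0.036 m and y of pen_mid in the frame of pen_tray between -0.03 and 0.03 m and z of pen_mid in the frame of pen_tray between 0 and 0.0125 m and x of long_bar_mid in the frame of bar_tray between -0.045 and 0.045 m and y of long_bar_mid in the frame of bar_tray between -0.06 and 0.06 m and z of long_bar_mid in the frame of bar_tray between 0 and 0.0125 m and x of short_bar_mid in the frame of bar_tray between -0.045 and 0.045 m and y of short_bar_mid in the frame of bar_tray between -0.06 and 0.06 m and z of short_bar_mid in the frame of bar_tray between 0 and 0.0125 m); the robot touches nothing.
It fails at once if the capped tube was knocked over or shifted by more than 25 mm (distance of tube_mid from where it was at the start of the episode above 0.025 m or angle between tube_mid's own z axis and vertical above 0.5 rad).
It fails at once if the timer was shifted by more than 25 mm (distance of lab_timer_mid from where it was at the start of the episode above 0.025 m).
It also fails if it takes over 122 s, if anything falls off the work surface, if the arm or the gripper's body presses on something with over 40 N, if the wrist force passes 120 N, or if a joint passes its speed limit or range.

## Robot

A 6-joint arm with a two-finger parallel gripper is mounted at the origin on a cart in front of the work surface, level with it; the furniture and walls round the work are solid. World frame = base frame: x ahead of the robot, y to its left, z up, the work surface at z = 0. Lengths are in m, angles in rad, forces in N, time in s.
With the tool pointing down it reaches from about 0.425 to 0.95 m from the base axis. Payload 3.5 kg.
Tool frame: the origin (TCP) lies on the centre line of the jaws, within the pads' length; the fingertips stand tip_extent ahead of it and the grasp point (between the pads) lies 2 mm behind it (tip_extent is the distance from the TCP to the fingertips, in m); z points along the fingers, y is the direction in which the jaws open and shut (so a half turn about z gives the same grasp; the last joint's range is limited). The gripper opens to 85 mm and grips with 20 to 120 N. Pads are 22 mm wide; open, the fingers measure 114 mm over their backs; the gripper's body (76 mm by 85 mm) begins 54 mm behind the grasp point. The pads swing forward as they close: fully open they stand 13 mm farther back than shut.
Start: joints at [1.092, 0.286, 1.577, -0, 1.279, -0.15], TCP at [0.218, 0.639, 0.222] pointing down, gripper open.
Joint ranges: [-2.77, 2.77], [-0.9, 2.22], [0.21, 2.48], [-1.53, 4.67], [0.24, 2.81], [-2.84, 2.84]. Speed limits (rad/s): [2.79, 2.79, 3.14, 3.14, 3.14, 3.14].

## Interface

Orientations are given as a unit quaternion [x, y, z, w].
In Python, from plant import * gives the robot as it stands.
- The arm moves only by the shell command python3 -m crank 'ROWS' [FORCE]. ROWS is JSON, a list of rows, each a list of 7 numbers: the gripper's target within -1 to 1 (shut at 1, half-way at 0, fully open at -1), then the shift along the tool's x, y, z in cm, then the turn, a rotation vector about the tool's x, y, z in degrees. In form: [[fingers, tx, ty, tz, wx, wy, wz], ...]. A call has 1 to 5 rows; each row shifts and turns the commanded pose from where the row before left it, along the tool's axes as they then stand; what a row does not reach is not made up. A row lasts 1/10 s, in which the tool goes at most 50 mm and 8.59 degrees, less where a joint would pass 70% of its speed; a pose out of reach is approached as far as the arm can. A call is refused whole if a number of a shift passes 5 or a number of a turn 8.59, either way. A call with a gripper value outside its range is refused whole. The fingers move at their own pace and stop on an object; FORCE is the grip in N (left out, the last holds). Time passes only in rows, so rows that do not move let the fingers close. It gives the time, the measured TCP pose, the force and the opening at its end, in the units of the state.
- get_state(): the state, without advancing time (a new reading comes with each control period).
- read_camera(name): name is "scene" or "top" or "wrist"; returns a dict with "color" (384x512x3 uint8, red, green, blue), "vfov" (degrees; the focal length in pixels is half the picture's height over the tangent of half this angle, whatever the lens; pixels are square), "cx", "cy" (the principal point, pixels), "distortion" ([k1, k2, p1, p2, k3] as OpenCV has them; the pictures are not rectified), "cam_to_world" (4x4, takes a point from camera to world coordinates). Camera axes: x right, y up, looking along -z (the intrinsics and any distortion apply to the point x, -y, -z); pixel columns grow to the right and rows downward; lengths in m; the calibration is good to about 2 mm. A picture is of the moment at which its call begins. There is no depth.
- sign_off(): hands the job in, once; it reports no verdict.
Trained networks look in the newest picture that a camera, given by its name, has taken for a name from the list of things; names that differ only in an ending like _2 or _b are one class to them, and where a whole thing is asked for, a point or a joint stands for the part that bears it (a point fixed in the world has none). Each returns a list of dicts, best first, with "p" (0 to 1); they miss things now and then, are a little off and sometimes report something else, mostly with a low value. They report only what shows in the picture. A call takes as long as a camera call. They do not tell look-alikes from the thing itself.
- trace(thing, camera): "pixels" (384x512 bool, what is visible of it) and "location" ([column, row] in pixels, amid what is visible of it).
- place_of(thing, camera): "location" ([column, row] in pixels: a listed point, or the origin of a listed thing).
The state is a dict: "time": time; "qpos": joint angles; "dq": joint speeds; "joint_efforts": joint torques, N m; "eef_pos": TCP position; "tcp_rot": TCP orientation; "contact_force": force on the tool from outside, world axes, zero at the start; "wrist_torque": the same for the moment, N m; "opening": opening from 0.0 (shut) to 1.0 (fully open).
Only numpy, scipy, OpenCV 4.12 (cv2) and the standard library are available. Lean on these libraries where they do the work, as an engineer would, in place of code of your own. Each camera call takes 0.05 s, during which the arm holds its last target.

## Working session

There is one attempt and no reset: what is moved stays moved. The work goes in short steps, Python scripts to look and compute and a shell command to move; the robot and the scene stay as the last step left them, time stands still between calls to the robot, and variables do not carry over. Pictures are saved under pics/ and viewed, and the job is handed in when it is done.

```bash
ls; mkdir -p pics
python3 - <<'E'
from plant import *
import cv2
print(get_state())
for n in ["scene","top","wrist"]:
    c=read_camera(n); cv2.imwrite(f"pics/{n}0.png",c["color"][:,:,::-1])
    print(n,c["vfov"],c["cx"],c["cy"],c["distortion"],c["cam_to_world"])
E
```

```text
pics
{'time': 0.0, 'qpos': array([ 1.09199524e+00,  2.87183212e-01,  1.57816824e+00, -3.47857520e-05,
        1.27858015e+00, -1.50006733e-01]), 'dq': array([-0.00208273,  0.00016228,  0.00053896, -0.00069477, -0.00100944,
       -0.00090314]), 'joint_efforts': array([ 5.60123244e-04, -4.05986273e+01, -2.92628467e+01, -1.11746915e-04,
        5.92244192e-03, -5.39413762e-06]), 'eef_pos': array([0.21763045, 0.63824396, 0.22034024]), 'tcp_rot': array([ 1.63652593e-01,  9.86517339e-01, -1.11729368e-03, -3.45825041e-04]), 'contact_force': array([-0.18846864,  0.13359132, -0.37185916]), 'wrist_torque': array([ 0.01314234,  0.04378942, -0.00756494]), 'opening': 1.0017246112675566}
scene 56.73038849513001 256.2900462187007 192.01100278896683 [-0.09327122  0.          0.          0.          0.        ] [[ 0.46069371  0.61734593 -0.63768747 -0.08278886]
 [-0.88733207  0.30410299 -0.34664561 -0.34252295]
 [-0.02007759  0.72553799  0.68788918  0.73088416]
 [ 0.          0.          0.          1.        ]]
top 46.48511829033596 256.9546035718857 194.22012531198357 [-0.11800939  0.          0.          0.          0.        ] [[ 1.91909195e-02  9.94226452e-01 -1.05572110e-01  3.61440120e-01]
 [-9.99814788e-01  1.89306468e-02 -3.46697012e-03  3.65144387e-03]
 [-1.44840509e-03  1.05619091e-01  9.94405606e-01  1.49283784e+00]
 [ 0.00000000e+00  0.00000000e+00  0.00000000e+00  1.00000000e+00]]
wrist 68.96678763363605 259.3587240740297 192.1213602100192 [-0.01189148  0.          0.          0.          0.        ] [[ 0.32221103 -0.91315123 -0.24966955  0.15331487]
 [ 0.94666723  0.31049674  0.08609836  0.66157845]
 [-0.00109924 -0.26409582  0.96449582  0.37279554]
 [ 0.          0.          0.          1.        ]]
```

View pics/top0.png

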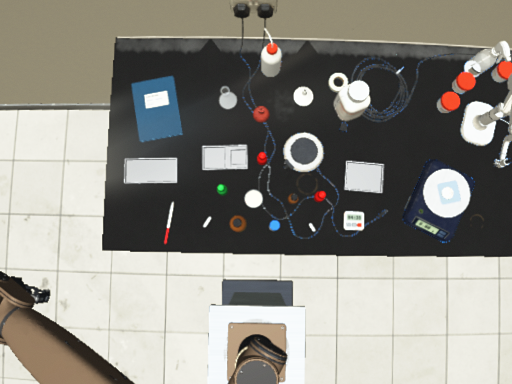

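View pics/scene0.png

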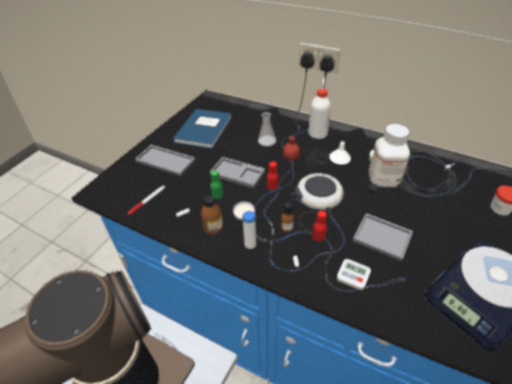

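View pics/wrist0.png

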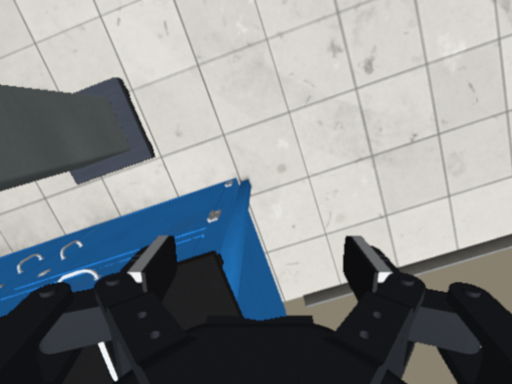

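```bash
cat > h.py <<'E'
from plant import *
import numpy as np, cv2
from scipy.spatial.transform import Rotation as R
def K(c):
    f=c["color"].shape[0]/2/np.tan(np.radians(c["vfov"])/2)
    return np.array([[f,0,c["cx"]],[0,f,c["cy"]],[0,0,1]])
def pix2z(c,px,z):
    p=np.asarray(px,float).reshape(-1,1,2)
    u=cv2.undistortPoints(p,K(c),np.array(c["distortion"])).reshape(-1,2)
    M=np.array(c["cam_to_world"])
    d=np.c_[u[:,0],-u[:,1],-np.ones(len(u))]@M[:3,:3].T
    o=M[:3,3]
    return o+d*((z-o[2])/d[:,2])[:,None]
def proj(c,P):
    M=np.array(c["cam_to_world"]); q=(np.asarray(P,float).reshape(-1,3)-M[:3,3])@M[:3,:3]
    q=q*[1,-1,-1]
    return cv2.projectPoints(q.reshape(-1,1,3),np.zeros(3),np.zeros(3),K(c),np.array(c["distortion"]))[0].reshape(-1,2)
Z=dict(amber_mid=.0545,dropper_b_mid=.045,pen_mid=.0055,long_bar_mid=.0045,short_bar_mid=.0045,bottle_tray=0,pen_tray=0,bar_tray=0,tube_mid=.0565,lab_timer_mid=.009)
E
python3 - <<'E'
from h import *
for n in ["top","scene"]:
    c=read_camera(n)
    for t in Z:
        for r in place_of(t,n)[:4]:
            print(n,t,round(r["p"],2),np.round(r["location"],1),np.round(pix2z(c,r["location"],Z[t])[0],3))
E
```

```text
top amber_mid 0.76 [237.1 223.6] [0.418 0.071 0.054]
top amber_mid 0.73 [292.9 198.9] [ 0.501 -0.108  0.054]
top dropper_b_mid 0.57 [321.2 195.1] [ 0.516 -0.201  0.045]
top dropper_b_mid 0.47 [294.3 198.3] [ 0.504 -0.113  0.045]
top dropper_b_mid 0.46 [260.5 155.7] [ 0.643 -0.001  0.045]
top dropper_b_mid 0.41 [221.4 185.7] [0.541 0.125 0.045]
top pen_mid 0.62 [171.9 221.6] [0.422 0.291 0.006]
top long_bar_mid 0.38 [204.7 221.6] [0.424 0.181 0.004]
top short_bar_mid 0.41 [237.7 221.1] [0.428 0.071 0.004]
top short_bar_mid 0.39 [309.5 224. ] [ 0.423 -0.168  0.004]
top bottle_tray 0.79 [224.4 157.4] [0.643 0.122 0.   ]
top bottle_tray 0.45 [149.  171.3] [0.591 0.378 0.   ]
top pen_tray 0.73 [152.6 170.6] [0.594 0.365 0.   ]
top bar_tray 0.89 [361.1 179.1] [ 0.578 -0.343  0.   ]
top tube_mid 0.66 [275.4 226.8] [ 0.41  -0.053  0.056]
top lab_timer_mid 0.65 [351.7 219.8] [ 0.439 -0.309  0.009]
top lab_timer_mid 0.63 [362.5 179.4] [ 0.576 -0.346  0.009]
scene amber_mid 0.73 [211.9 212.6] [0.423 0.067 0.054]
scene dropper_b_mid 0.74 [271.5 172.4] [0.648 0.002 0.045]
scene dropper_b_mid 0.68 [287.1 215.2] [ 0.51  -0.11   0.045]
scene dropper_b_mid 0.67 [216.5 183.9] [0.532 0.122 0.045]
scene dropper_b_mid 0.65 [320.3 225.4] [ 0.515 -0.2    0.045]
scene pen_mid 0.56 [149.3 201.8] [0.414 0.285 0.005]
scene long_bar_mid 0.38 [181.9 210.6] [0.429 0.178 0.004]
scene short_bar_mid 0.45 [296.5 261.9] [ 0.412 -0.181  0.004]
scene short_bar_mid 0.25 [353.1 270.9] [ 0.448 -0.314  0.004]
scene bottle_tray 0.76 [236.8 177.9] [0.625 0.11  0.   ]
scene pen_tray 0.79 [166.2 158.3] [0.607 0.375 0.   ]
scene bar_tray 0.79 [381.2 234.4] [ 0.596 -0.348  0.   ]
scene bar_tray 0.25 [249.  228.3] [ 0.46  -0.022  0.   ]
scene tube_mid 0.94 [249.  230.5] [ 0.411 -0.05   0.056]
scene lab_timer_mid 0.49 [238.7 175.9] [0.627 0.104 0.009]
```

Candidates for the dropper bottle: the brown one at top (294,198), red at (321,195), red at (262,157), green at (222,187). The brown one matches the description. For amber I have the brown bottle at (238,223); the brown/red flask at (261,114) is too far away. I'll check with crops and refine from the outlines.

Run:
```python
from h import *
c=read_camera("top"); im=c["color"][:,:,::-1].copy()
cr=im[135:250,115:395]; cv2.imwrite("pics/topcrop.png",cv2.resize(cr,None,fx=2.8,fy=2.8,interpolation=cv2.INTER_CUBIC))
s=read_camera("scene")["color"][:,:,::-1]
cv2.imwrite("pics/scenecrop.png",cv2.resize(s[140:300,120:420],None,fx=2.6,fy=2.6,interpolation=cv2.INTER_CUBIC))
def rect(t,z,cam="top"):
    c=read_camera(cam)
    for r in trace(t,cam)[:3]:
        m=r["pixels"].astype(np.uint8)
        ys,xs=np.nonzero(m)
        if len(xs)<4: continue
        P=pix2z(c,np.c_[xs,ys],z)[:,:2].astype(np.float32)
        (a,b,ang)=cv2.minAreaRect(P*1000)
        print(cam,t,round(r["p"],2),len(xs),np.round(r["location"]),"ctr",np.round(a,1),"size",np.round(b,1),"ang",round(ang,1))
for t,z in [("bottle_tray",.016),("pen_tray",.014),("bar_tray",.014),("pen_mid",.0055),("long_bar_mid",.0045),("short_bar_mid",.0045),("lab_timer_mid",.018)]:
    rect(t,z); rect(t,z,"scene")
```

```text
top bottle_tray 0.9 1088 [225. 156.] ctr [640.5 120. ] size [ 84.6 145. ] ang 2.0
scene bottle_tray 0.63 925 [239. 175.] ctr [634.6 113.7] size [ 93.7 157.2] ang 2.7
top pen_tray 0.57 1359 [150. 170.] ctr [593.1 368.4] size [ 87.2 185.4] ang 2.0
scene pen_tray 0.75 974 [166. 159.] ctr [586.4 363.1] size [ 95.4 190.6] ang 3.4
top bar_tray 0.66 1114 [364. 179.] ctr [ 586.2 -346.8] size [131.2 103.2] ang 84.2
scene bar_tray 0.66 1604 [381. 234.] ctr [ 581.8 -351.5] size [131.1 112.5] ang 85.1
top lab_timer_mid 0.69 357 [350. 219.] ctr [ 436.5 -311.4] size [56.4 67.7] ang 0.9
scene lab_timer_mid 0.69 689 [353. 271.] ctr [ 431.1 -316.8] size [66.6 70.4] ang 87.8
scene lab_timer_mid 0.47 1081 [166. 159.] ctr [583.  356.4] size [101.8 199.6] ang 0.9
```

View pics/topcrop.png

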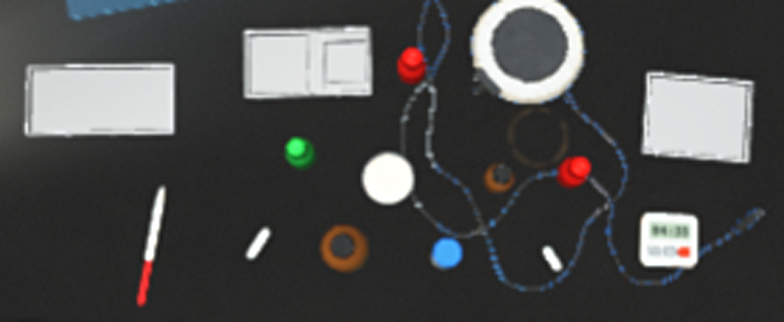

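View pics/scenecrop.png

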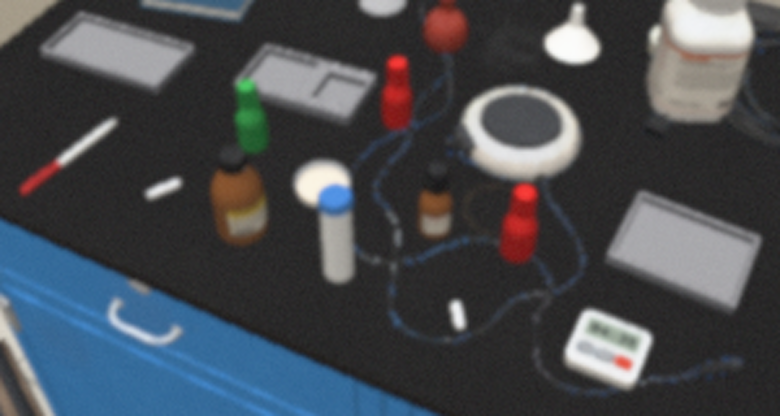

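Run:
```python
from h import *
def box(P):
    a,b,ang=cv2.minAreaRect((P[:,:2]*1000).astype(np.float32)); return np.round(a,1),np.round(b,1),round(ang,1)
c=read_camera("top"); g=c["color"].astype(int)
def seg(name,x0,y0,x1,y1,f,z,cc=c):
    g=cc["color"].astype(int)
    m=np.zeros(g.shape[:2],np.uint8); sub=g[y0:y1,x0:x1]; m[y0:y1,x0:x1]=f(sub)
    n,l,s,ce=cv2.connectedComponentsWithStats(m); k=1+np.argmax(s[1:,4]); 
    ys,xs=np.nonzero(l==k); P=pix2z(cc,np.c_[xs,ys],z)
    print(name,len(xs),"pix",np.round(ce[k],1),"mean",np.round(P.mean(0)*1000,1),box(P))
br=lambda s:s.min(2)>110
br2=lambda s:s.max(2)>90
seg("bottle_tray",195,138,255,178,br2,.016)
seg("pen_tray",115,150,185,190,br2,.014)
seg("bar_tray",338,155,392,200,br2,.014)
seg("pen",155,195,185,247,br2,.0055)
seg("long",198,210,218,232,br2,.0045)
seg("short",302,218,318,236,lambda s:s.min(2)>80,.0045)
brown=lambda s:(s[...,0]>s[...,2]+35)
seg("amber top",222,210,252,238,brown,.068)
seg("drop top",284,188,303,207,brown,.048)
seg("tubecap",265,215,285,235,lambda s:s[...,2]>s[...,0]+60,.113)
s=read_camera("scene")
seg("long s",170,200,195,222,br2,.0045,s)
seg("short s",288,250,303,272,lambda q:q.min(2)>95,.0045,s)
seg("pen s",120,180,170,216,br2,.0055,s)
for nm,q in (("ambercap",(237.5,223)),):
    print(nm,pix2z(c,q,.109))
print("dropcap",pix2z(c,(115+500/2.8,135+174/2.8),.09))
```

```text
bottle_tray 1143 pix [224.4 156.8] mean [642.6 120.6  16. ] (array([642.5, 120.1]), array([ 85.9, 153. ]), 3.0)
pen_tray 1414 pix [150.1 170. ] mean [593.8 370.7  14. ] (array([593.9, 371.4]), array([ 88.9, 186.4]), 1.0)
bar_tray 1157 pix [363.7 176.4] mean [ 585.5 -349.1   14. ] (array([ 585.6, -349.2]), array([132.7, 102.6]), 85.4)
pen 161 pix [168.6 221.7] mean [421.4 302.2   5.5] (array([419.2, 302.3]), array([ 13.9, 145.8]), 81.7)
long 52 pix [206.8 221.5] mean [424.8 174.2   4.5] (array([425.3, 174.3]), array([13.8, 41.6]), 60.5)
short 39 pix [311.7 227. ] mean [ 413.3 -175.4    4.5] (array([ 413.4, -175.2]), array([31.3, 13. ]), 34.4)
amber top 171 pix [237.3 223.3] mean [418.3  69.3  68. ] (array([418.6,  69.6]), array([51.9, 49.5]), 46.3)
drop top 50 pix [291.6 199.6] mean [ 499.3 -104.1   48. ] (array([ 499.7, -105.2]), array([32.4, 25.9]), 55.3)
tubecap 97 pix [274.2 224.8] mean [414.1 -46.7 113. ] (array([413.5, -45.9]), array([30.8, 30.9]), 1.1)
long s 76 pix [182.4 212. ] mean [425.2 173.6   4.5] (array([425. , 174.3]), array([20.9, 42.5]), 63.7)
short s 64 pix [295.7 260.6] mean [ 415.  -177.3    4.5] (array([ 415.3, -177. ]), array([33.7, 14.2]), 32.1)
pen s 220 pix [146.1 199.2] mean [418.9 300.8   5.5] (array([419.8, 300.5]), array([ 20.7, 145.5]), 81.1)
ambercap [[0.41767756 0.06694194 0.109     ]]
dropcap [[ 0.50330048 -0.10716201  0.09      ]]
```

```bash
python3 - <<'E'
import plant
print([x for x in dir(plant) if not x.startswith('__')])
print(getattr(plant,'tip_extent',None))
E
cat >> h.py <<'E'
def go(x,y,z,psi=None):
    """print shift in tool cm (total) and turn to reach target; psi=world angle (deg) of tool y"""
    s=get_state(); r=R.from_quat(s["tcp_rot"]); M=r.as_matrix(); p=s["eef_pos"]
    cur=np.degrees(np.arctan2(M[1,1],M[0,1]))
    print("t",round(s["time"],2),"pos",np.round(p,4),"psi",round(cur,2),"zaxis",np.round(M[:,2],3),"open",round(s["opening"],3),"F",np.round(s["contact_force"],1),"q",np.round(s["qpos"],2))
    if psi is not None:
        d=(psi-cur+90)%180-90
        print("wz total",round(-d,2))
        a=np.radians(cur+d)
        Mf=np.c_[[np.sin(a),-np.cos(a),0],[np.cos(a),np.sin(a),0],[0,0,-1]]
        if np.dot(Mf[:,1],M[:,1])<0: Mf[:,:2]*=-1
        print("after turn, shift cm",np.round(Mf.T@(np.array([x,y,z])-p)*100,2), "total rotvec", np.round(np.degrees((r.inv()*R.from_matrix(Mf)).as_rotvec()),2))
    print("shift now cm",np.round(M.T@(np.array([x,y,z])-p)*100,2))
E
python3 - <<'E'
from h import *
go(.502,-.107,.2,0)
E
```

```text
['Unreachable', 'get_state', 'place_of', 'read_camera', 'sign_off', 'tip_extent', 'trace']
0.017
t 2.85 pos [0.2179 0.6388 0.2217] psi 71.16 zaxis [-0. -0. -1.] open 1.003 F [-0.3 -0.2  0.2] q [ 1.09  0.29  1.58  0.    1.28 -0.15]
wz total 71.16Traceback (most recent call last):
  File "<stdin>", line 2, in <module>
  File "h.py", line 30, in go
    print("after turn, shift cm",np.round(Mf.T@(np.array([x,y,z])-p)*100,2), "total rotvec", np.round(np.degrees((r.inv()*R.from_matrix(Mf)).as_rotvec()),2))
                                                                                                                          ~~~~~~~~~~~~~^^^^
  File "scipy/spatial/transform/_rotation.pyx", line 1143, in scipy.spatial.transform._rotation.Rotation.from_matrix
ValueError: Non-positive determinant (left-handed or null coordinate frame) in rotation matrix 0: [[ 0.  1.  0.]
 [-1.  0.  0.]
 [ 0.  0. -1.]].
```

```bash
sed -i 's/Mf=np.c_\[\[np.sin(a),-np.cos(a),0\]/Mf=np.c_[[-np.sin(a),np.cos(a),0]/' h.py
python3 - <<'E'
from h import *
go(.420,.301,.12,81.4)
E
```

```text
t 2.85 pos [0.2179 0.6388 0.2217] psi 71.16 zaxis [-0. -0. -1.] open 1.003 F [-0.3 -0.2  0.2] q [ 1.09  0.29  1.58  0.    1.28 -0.15]
wz total -10.24
after turn, shift cm [-25.03 -30.38  10.17] total rotvec [ -0.    -0.   -10.24]
shift now cm [-30.03 -25.45  10.17]
```

```bash
python3 -m crank '[[0,0,0,0,0,0,-5.1],[0,0,0,0,0,0,-5.1],[0,-2.8,-3.4,0.8,0,0,0],[0,-2.8,-3.4,0.8,0,0,0],[0,-2.8,-3.4,0.8,0,0,0]]' 40; python3 -m crank '[[0,-2.8,-3.4,1,0,0,0],[0,-2.8,-3.4,1,0,0,0],[0,-2.8,-3.4,1,0,0,0],[0,-2.8,-3.4,1,0,0,0],[0,-2.8,-3.4,1,0,0,0]]'; python3 -m crank '[[0,-2.6,-3.2,1,0,0,0],[0,0,0,1,0,0,0],[0,0,0,0,0,0,0]]'
python3 - <<'E'
from h import *
c=read_camera("wrist"); cv2.imwrite("pics/w1.png",c["color"][:,:,::-1])
go(.420,.301,.12,81.4)
print(proj(c,[.42,.301,.0055]))
E
```

```text
time: 3.35
eef_pos: [0.286, 0.5243, 0.1975]
tcp_rot: [0.075, 0.997, 0.0, 0.0]
contact_force: [-0.0, -0.0, 0.1]
opening: 0.501
time: 3.85
eef_pos: [0.3993, 0.3348, 0.1477]
tcp_rot: [0.075, 0.997, 0.0, 0.0]
contact_force: [1.0, -0.2, 0.1]
opening: 0.499
time: 4.15
eef_pos: [0.4189, 0.2996, 0.1263]
tcp_rot: [0.077, 0.997, -0.001, -0.001]
contact_force: [-0.4, 0.2, -0.3]
opening: 0.502
t 4.2 pos [0.4189 0.3006 0.1271] psi 81.32 zaxis [-0.002 -0.    -1.   ] open 0.496 F [-0.4  0.6 -0.6] q [ 0.43  0.04  2.04  0.    1.06 -0.99]
wz total -0.08
after turn, shift cm [-0.1   0.06  0.71] total rotvec [-0.03 -0.09 -0.08]
shift now cm [-0.1   0.06  0.71]
[[259.52551899 186.89156883]]
```

View pics/w1.png

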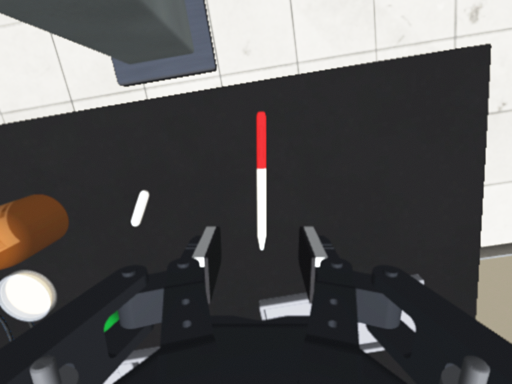

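The wrist view shows the pen upright between the jaws, from (261,112) to (262,249). The long bar is at (140,207). Next I'll measure the pen and bar from this view.

Run:
```python
from h import *
c=read_camera("wrist")
P=pix2z(c,[(261.5,111),(262,250),(145,192),(136,224)],.0055)
print(P.round(4),P[:2].mean(0),P[2:].mean(0),np.linalg.norm(P[0]-P[1]),np.linalg.norm(P[2]-P[3]))
go(.420,.3005,.0185,81.4)
```

```text
[[0.3477 0.3149 0.0055]
 [0.4901 0.2941 0.0055]
 [0.4082 0.186  0.0055]
 [0.4406 0.1676 0.0055]] [0.41892769 0.30454426 0.0055    ] [0.42438689 0.17679761 0.0055    ] 0.14391177053539425 0.03730483982008181
t 4.25 pos [0.4191 0.3013 0.1278] psi 81.39 zaxis [-0.  0. -1.] open 0.499 F [1.2 0.4 1.2] q [ 0.43  0.04  2.04  0.    1.06 -0.99]
wz total -0.01
after turn, shift cm [-0.1  -0.06 10.93] total rotvec [ 0.01 -0.02 -0.01]
shift now cm [-0.11 -0.07 10.93]
```

```bash
python3 -m crank '[[0,0,0.1,4,0,0,0],[0,0,0,4,0,0,0],[0,0,0,2,0,0,0],[0,0,0,0.8,0,0,0],[0,0,0,0,0,0,0]]' 40; python3 -m crank '[[1,0,0,0,0,0,0],[1,0,0,0,0,0,0],[1,0,0,0,0,0,0],[1,0,0,0,0,0,0],[1,0,0,0,0,0,0]]' 40; python3 -m crank '[[1,0,0,-4,0,0,0],[1,0,0,-4,0,0,0],[1,0,0,0,0,0,0]]'
python3 - <<'E'
from h import *
c=read_camera("wrist"); cv2.imwrite("pics/w2.png",c["color"][:,:,::-1])
go(.5935,.371,.09,1)
E
```

```text
time: 4.75
eef_pos: [0.4188, 0.3026, 0.0193]
tcp_rot: [0.074, 0.997, -0.0, -0.001]
contact_force: [-0.3, 0.5, 0.6]
opening: 0.503
time: 5.25
eef_pos: [0.4199, 0.3018, 0.0202]
tcp_rot: [0.075, 0.997, 0.0, 0.0]
contact_force: [0.5, -0.2, -0.2]
opening: 0.0
time: 5.55
eef_pos: [0.4237, 0.3036, 0.1061]
tcp_rot: [0.075, 0.997, 0.003, 0.005]
contact_force: [1.2, 0.0, 1.0]
opening: -0.004
t 5.6 pos [0.422  0.3028 0.1033] psi 81.36 zaxis [ 0.007  0.003 -1.   ] open 0.001 F [ 0.1 -1.  -0.5] q [ 0.43  0.07  2.05 -0.    1.01 -0.99]
wz total 80.36
after turn, shift cm [ 6.52 17.26  1.33] total rotvec [ 0.46  0.14 80.36]
shift now cm [-15.92   9.32   1.47]
```

View pics/w2.png

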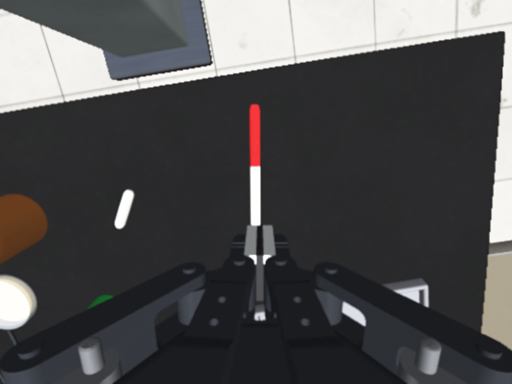

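Run:
```python
from h import *
c=read_camera("wrist")
print(pix2z(c,[(254,104),(255,165)],.0055))
print(pix2z(c,[(254,104),(255,165)],.09))
c=read_camera("scene"); cv2.imwrite("pics/s2.png",cv2.resize(c["color"][150:310,60:290,::-1],None,fx=3,fy=3))
```

```text
[[0.34539566 0.31171086 0.0055    ]
 [0.39755526 0.30446382 0.0055    ]]
[[0.34819256 0.31239786 0.09      ]
 [0.38270155 0.30760319 0.09      ]]
```

View pics/s2.png

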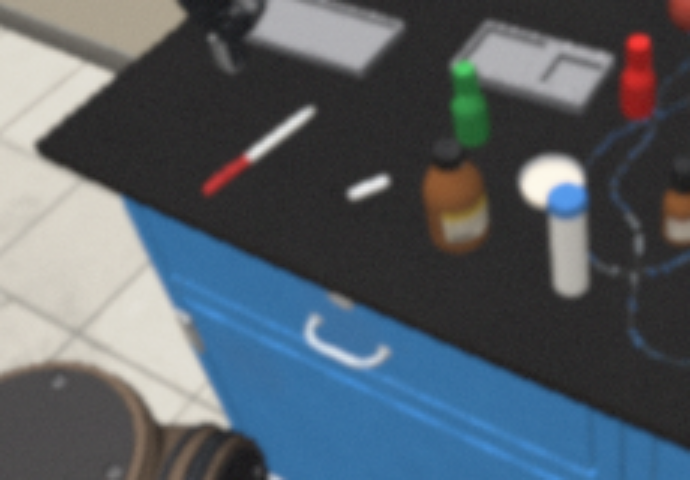

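Run:
```python
from h import *
for n in ["scene","top"]:
    c=read_camera(n); cv2.imwrite(f"pics/{n}3.png",c["color"][:,:,::-1])
    s=get_state(); p=s["eef_pos"]; print(n,p,proj(c,[p,p+[0,0,-.017],p+[0,0,.12],[.42,.302,.0055]]))
```

```text
scene [0.41861901 0.30123589 0.09848825] [[138.45525694 175.28788445]
 [139.92591633 179.86591957]
 [127.17795771 139.75160643]
 [146.2552298  198.73306673]]
top [0.41836072 0.30109841 0.0980174 ] [[163.12168044 221.35382436]
 [164.24263228 221.59764474]
 [154.37839964 219.44937415]
 [168.6692209  222.11733395]]
```

View pics/scene3.png

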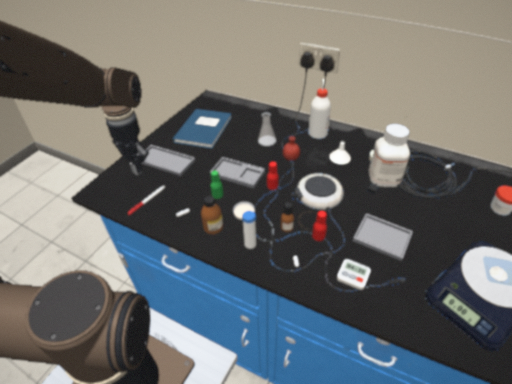

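View pics/top3.png

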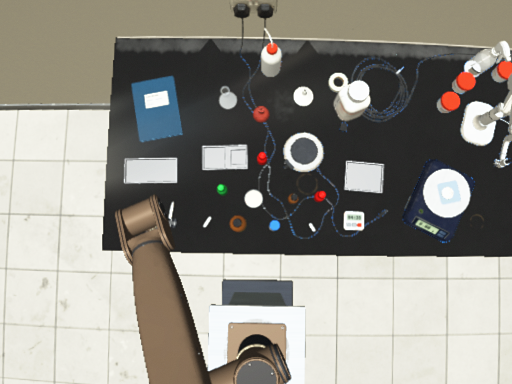

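Run:
```python
import cv2
a=cv2.imread("pics/top3.png")[180:260,110:230]; b=cv2.imread("pics/scene3.png")[100:230,90:210]
a=cv2.resize(a,None,fx=4.9,fy=4.9,interpolation=cv2.INTER_CUBIC)[:390]; b=cv2.resize(b,None,fx=3,fy=3,interpolation=cv2.INTER_CUBIC)[:390,:210]
b=cv2.resize(cv2.imread("pics/scene3.png")[130:210,100:180],None,fx=4.8,fy=4.8,interpolation=cv2.INTER_CUBIC)
a=cv2.resize(cv2.imread("pics/top3.png")[180:260,125:205],None,fx=4.8,fy=4.8,interpolation=cv2.INTER_CUBIC)
cv2.imwrite("pics/z3.png",cv2.hconcat([a,b]))
```

```text
(no output)
```

View pics/z3.png

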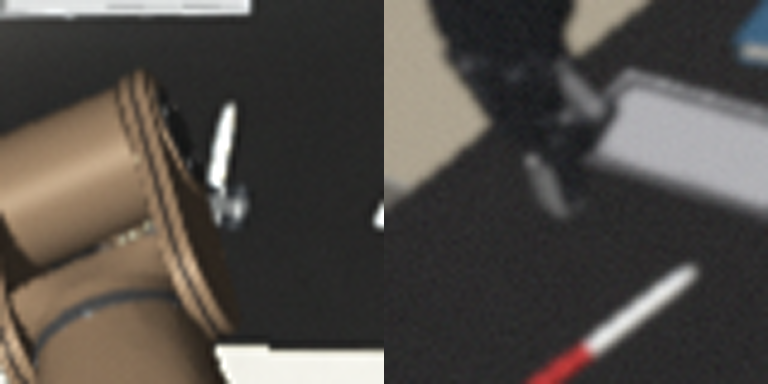

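Run:
```python
from h import *
c=read_camera("wrist"); s=get_state(); p=s["eef_pos"]; M=R.from_quat(s["tcp_rot"]).as_matrix()
print(p)
for d in (-.002,0,.01,.017,.02): print(d,proj(c,p+M[:,2]*d), proj(c,p+M[:,2]*d+M[:,0]*.011),proj(c,p+M[:,2]*d-M[:,0]*.011))
cv2.imwrite("pics/w3.png",cv2.resize(c["color"][200:330,170:350,::-1],None,fx=4,fy=4,interpolation=cv2.INTER_CUBIC))
```

```text
[0.41836097 0.30110965 0.09792123]
-0.002 [[256.96302161 236.70871807]] [[256.93316081 219.02234942]] [[256.99203815 253.7626181 ]]
0 [[256.9868299  235.29203786]] [[256.95777317 217.78984301]] [[257.01507668 252.1758931 ]]
0.01 [[257.09801641 228.6768281 ]] [[257.07256563 212.04198902]] [[257.12280509 244.7573889 ]]
0.017 [[257.16883971 224.4637707 ]] [[257.1455584  208.38761138]] [[257.19154289 240.02478668]]
0.02 [[257.19760988 222.75247474]] [[257.17518168 206.90463413]] [[257.21949191 238.10069375]]
```

View pics/w3.png

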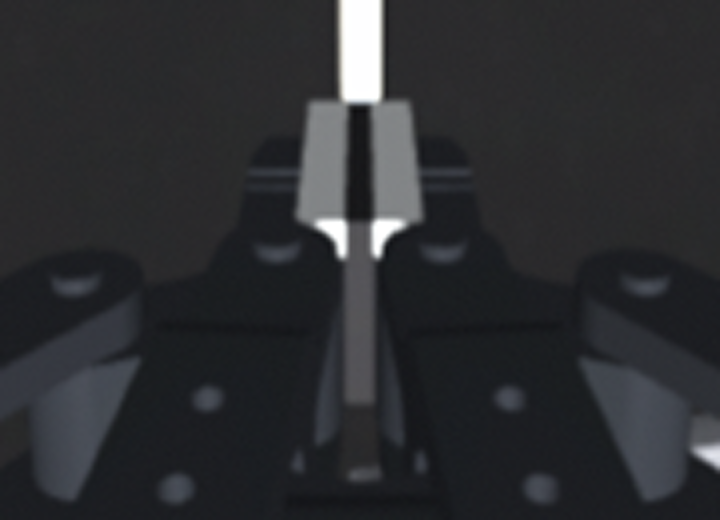

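The fingers shut to 0, so the pen was missed. Both camera views put the real fingertips about 10–15 mm higher than tip_extent implies. I'll probe the worktop beside the pen gently to get the true tip height.

```bash
python3 -m crank '[[1,0,-4,0,0,0,0],[1,0,0,4,0,0,0],[1,0,0,3.4,0,0,0],[1,0,0,0,0,0,0],[1,0,0,0,0,0,0]]'; python3 -m crank '[[1,0,0,0.3,0,0,0],[1,0,0,0,0,0,0]]';python3 -m crank '[[1,0,0,0.3,0,0,0],[1,0,0,0,0,0,0]]'
```

```text
time: 6.35
eef_pos: [0.4126, 0.2618, 0.0248]
tcp_rot: [0.075, 0.997, -0.001, -0.001]
contact_force: [0.9, -0.8, 1.4]
opening: 0.0
time: 6.55
eef_pos: [0.4147, 0.2628, 0.0241]
tcp_rot: [0.075, 0.997, 0.001, 0.001]
contact_force: [1.3, 0.7, -1.2]
opening: -0.003
time: 6.75
eef_pos: [0.4139, 0.2624, 0.0202]
tcp_rot: [0.075, 0.997, 0.0, 0.0]
contact_force: [0.1, 0.3, -0.1]
opening: 0.002
```

```bash
for i in 1 2 3; do python3 -m crank '[[1,0,0,0.2,0,0,0],[1,0,0,0,0,0,0]]'|egrep "eef|force"; done
python3 - <<'E'
from h import *
c=read_camera("scene");cv2.imwrite("pics/s4.png",cv2.resize(c["color"][150:240,100:220,::-1],None,fx=6,fy=6,interpolation=cv2.INTER_CUBIC))
go(.42,.26,.02,81.4)
E
```

```text
eef_pos: [0.4134, 0.2622, 0.0176]
contact_force: [-0.0, -0.1, 0.3]
eef_pos: [0.4133, 0.2621, 0.0154]
contact_force: [0.3, -0.4, -0.5]
eef_pos: [0.4134, 0.2621, 0.0134]
contact_force: [0.8, 0.2, -0.8]
t 7.4 pos [0.4134 0.2621 0.0135] psi 81.36 zaxis [-0. -0. -1.] open 0.003 F [-0.3 -0.6 -0.6] q [ 0.36  0.17  2.15 -0.    0.82 -1.06]
wz total -0.04
after turn, shift cm [-0.68 -0.11 -0.65] total rotvec [-0.01 -0.02 -0.04]
shift now cm [-0.68 -0.11 -0.65]
```

View pics/s4.png

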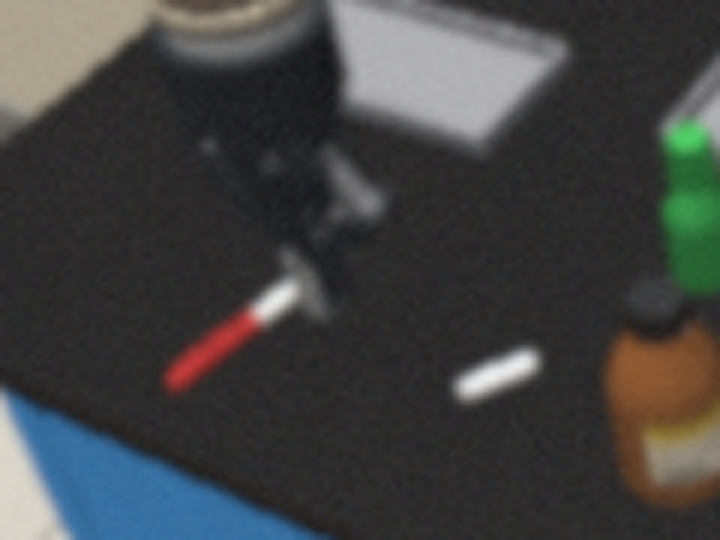

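Run:
```python
from h import *
c=read_camera("scene"); s=get_state(); p=s["eef_pos"]; M=R.from_quat(s["tcp_rot"]).as_matrix()
for d in (-.03,-.01,0,.01,.017):
  print(d,[((proj(c,p+M[:,2]*d+M[:,0]*x)[0]-[100,150])*6).round() for x in (-.011,0,.011)])
c=read_camera("wrist");cv2.imwrite("pics/w4.png",c["color"][:,:,::-1])
```

```text
-0.03 [array([332., 257.]), array([315., 270.]), array([297., 283.])]
-0.01 [array([341., 287.]), array([324., 300.]), array([307., 313.])]
0 [array([345., 302.]), array([328., 315.]), array([311., 328.])]
0.01 [array([349., 316.]), array([333., 329.]), array([316., 343.])]
0.017 [array([352., 326.]), array([336., 339.]), array([319., 353.])]
```

View pics/w4.png

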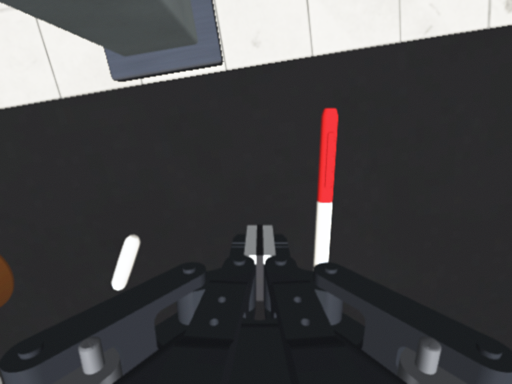

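```bash
for i in 1 2; do python3 -m crank '[[1,0,0,0.2,0,0,0],[1,0,0,0.2,0,0,0],[1,0,0,0,0,0,0]]'|egrep "eef|force"; done;  python3 - <<'E'
from h import *
c=read_camera("scene");cv2.imwrite("pics/s5.png",cv2.resize(c["color"][150:240,100:220,::-1],None,fx=6,fy=6,interpolation=cv2.INTER_CUBIC))
go(.42,.26,.02,81.4)
E
```

```text
eef_pos: [0.4132, 0.262, 0.0093]
contact_force: [-0.1, 0.2, 0.3]
eef_pos: [0.4133, 0.2621, 0.0054]
contact_force: [-0.3, -0.1, -0.2]
t 8.15 pos [0.4134 0.2621 0.0055] psi 81.36 zaxis [-0. -0. -1.] open -0.001 F [ 0.1  0.5 -0.8] q [ 0.36  0.18  2.15 -0.    0.81 -1.06]
wz total -0.04
after turn, shift cm [-0.68 -0.11 -1.45] total rotvec [-0.01 -0.02 -0.04]
shift now cm [-0.68 -0.11 -1.45]
```

View pics/s5.png

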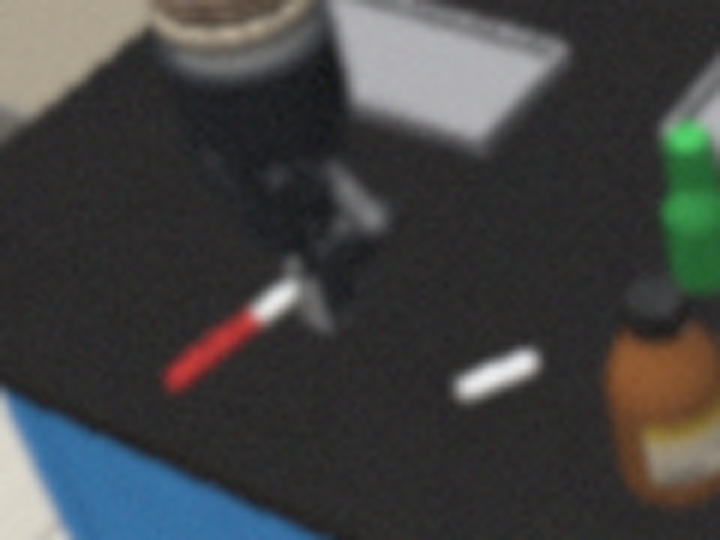

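```bash
for i in 1 2 3 4; do python3 -m crank '[[1,0,0,0.15,0,0,0],[1,0,0,0.15,0,0,0],[1,0,0,0,0,0,0]]'|egrep "eef|force"; done
```

```text
eef_pos: [0.4134, 0.2621, 0.0025]
contact_force: [0.2, 0.4, -0.1]
eef_pos: [0.4133, 0.2621, -0.0006]
contact_force: [-0.3, 0.2, -0.3]
eef_pos: [0.4134, 0.2621, -0.0035]
contact_force: [0.6, 0.1, -0.1]
eef_pos: [0.4134, 0.2621, -0.0065]
contact_force: [-1.1, -1.4, -0.1]
```

```bash
for i in 1 2 3; do python3 -m crank '[[1,0,0,0.1,0,0,0],[1,0,0,0.1,0,0,0],[1,0,0,0,0,0,0]]'|egrep "eef|force"; done
```

```text
eef_pos: [0.4135, 0.2621, -0.0084]
contact_force: [-1.5, -0.4, -0.2]
eef_pos: [0.4137, 0.2622, -0.0095]
contact_force: [-2.0, -0.4, 6.4]
eef_pos: [0.4137, 0.2623, -0.0096]
contact_force: [-7.8, -3.3, 20.5]
```

The tips touch the worktop at a reported TCP z of about -0.009, so they sit about 9 mm behind the reported TCP. That disagrees with the stated 17 mm ahead. I'll correct heights by this measured 26 mm from here on.

```bash
python3 -m crank '[[1,0,0,-3,0,0,0],[0,0,0,-2,0,0,0],[0,-0.5,4,0,0,0,0],[0,0,0,0,0,0,0],[0,0,0,0,0,0,0]]'
python3 - <<'E'
from h import *
go(.420,.3025,-.0075,81.4)
E
```

```text
time: 10.75
eef_pos: [0.4244, 0.3013, 0.0377]
tcp_rot: [0.075, 0.997, -0.0, -0.0]
contact_force: [0.1, -1.0, -0.8]
opening: 0.499
t 10.75 pos [0.4244 0.3013 0.0377] psi 81.43 zaxis [-0. -0. -1.] open 0.499 F [ 0.1 -1.  -0.8] q [ 0.42  0.18  2.07 -0.    0.88 -1.  ]
wz total 0.03
after turn, shift cm [0.46 0.05 4.52] total rotvec [-0.02 -0.01  0.03]
shift now cm [0.46 0.05 4.52]
```

```bash
python3 -m crank '[[0,0.45,0.1,3,0,0,0],[0,0,0,1.5,0,0,0],[0,0,0,0,0,0,0],[1,0,0,0,0,0,0],[1,0,0,0,0,0,0]]' 40; python3 -m crank '[[1,0,0,0,0,0,0],[1,0,0,0,0,0,0]]'
```

```text
time: 11.25
eef_pos: [0.4206, 0.3025, -0.0068]
tcp_rot: [0.075, 0.997, 0.0, 0.0]
contact_force: [0.5, -0.3, 0.4]
opening: 0.164
time: 11.45
eef_pos: [0.4208, 0.3028, -0.0065]
tcp_rot: [0.075, 0.997, 0.0, 0.001]
contact_force: [-0.7, -1.0, 1.3]
opening: 0.084
```

```bash
python3 -m crank '[[1,0,0,-4,0,0,0],[1,0,0,-4,0,0,0],[1,0,0,0,0,0,8],[1,0,0,0,0,0,8],[1,0,0,0,0,0,8]]'; python3 -m crank '[[1,0,0,0,0,0,8],[1,0,0,0,0,0,8],[1,0,0,0,0,0,8],[1,0,0,0,0,0,8],[1,0,0,0,0,0,8]]';  python3 -m crank '[[1,0,0,0,0,0,8],[1,0,0,0,0,0,8],[1,0,0,0,0,0,0]]';python3 - <<'E'
from h import *
c=read_camera("wrist");cv2.imwrite("pics/w6.png",c["color"][:,:,::-1])
go(.5938,.371,.03,1.5)
E
```

```text
time: 11.95
eef_pos: [0.4204, 0.3028, 0.0735]
tcp_rot: [0.284, 0.959, 0.0, 0.001]
contact_force: [0.1, 0.5, -0.7]
opening: 0.086
time: 12.45
eef_pos: [0.4201, 0.3026, 0.0729]
tcp_rot: [0.595, 0.804, 0.0, 0.0]
contact_force: [-1.0, -0.1, -0.1]
opening: 0.087
time: 12.75
eef_pos: [0.4201, 0.3026, 0.0729]
tcp_rot: [0.699, 0.716, 0.0, 0.0]
contact_force: [0.3, 0.2, -0.3]
opening: 0.088
t 12.8 pos [0.4202 0.3026 0.0729] psi 1.52 zaxis [ 0.  0. -1.] open 0.089 F [ 0.5 -0.1  0.1] q [ 0.43  0.12  2.07 -0.    0.95  0.4 ]
wz total 0.02
after turn, shift cm [ 6.38 17.54  4.29] total rotvec [ 0.01 -0.    0.02]
shift now cm [ 6.37 17.54  4.29]
```

View pics/w6.png

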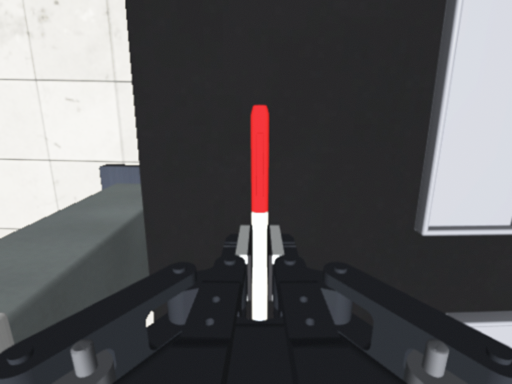

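```bash
python3 -m crank '[[1,1.6,4.4,0,0,0,0],[1,1.6,4.4,0,0,0,0],[1,1.6,4.4,0,0,0,0],[1,1.6,4.35,0,0,0,0],[1,0,0,0,0,0,0]]';python3 - <<'E'
from h import *
c=read_camera("wrist");cv2.imwrite("pics/w7.png",c["color"][:,:,::-1])
s=get_state();z=s["eef_pos"][2]+.009+.004
P=pix2z(c,[(260,105)],z);print(P,P-s["eef_pos"])
go(.5938,.371,-.001,1.5)
c=read_camera("top");cv2.imwrite("pics/t7.png",cv2.resize(c["color"][130:250,100:260,::-1],None,fx=4.5,fy=4.5,interpolation=cv2.INTER_CUBIC))
E
```

```text
time: 13.3
eef_pos: [0.5988, 0.3717, 0.0717]
tcp_rot: [0.698, 0.716, 0.001, 0.001]
contact_force: [0.1, -1.2, -0.1]
opening: 0.085
[[0.59620291 0.44501613 0.08448277]] [[0.00014329 0.07398437 0.013     ]]
t 13.35 pos [0.5961 0.371  0.0715] psi 1.47 zaxis [-0. -0. -1.] open 0.09 F [-0.1 -0.8  0.2] q [ 0.41  0.49  1.6  -0.    1.05  0.39]
wz total -0.03
after turn, shift cm [ 0.   -0.23  7.25] total rotvec [-0.03  0.01 -0.03]
shift now cm [ 0.   -0.22  7.25]
```

View pics/w7.png

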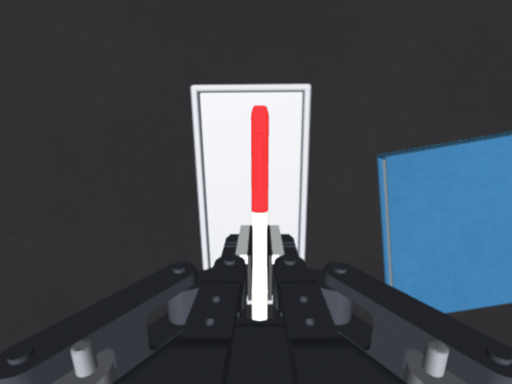

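View pics/t7.png

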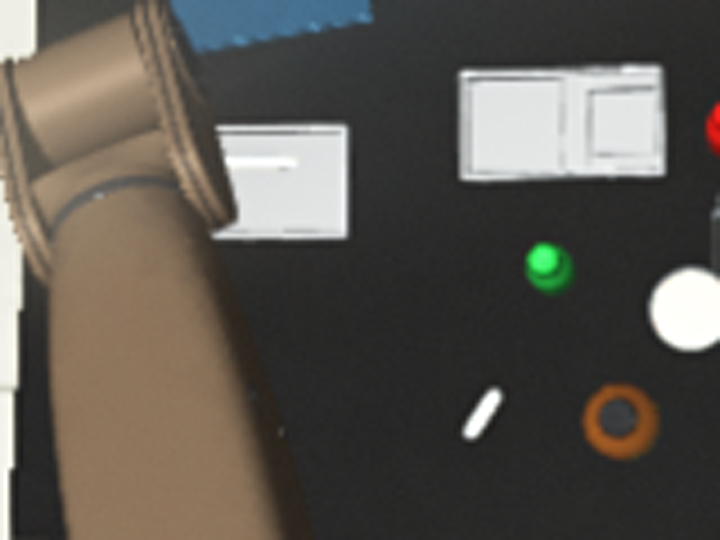

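```bash
python3 -m crank '[[1,0,-0.4,3.5,0,0,0],[1,0,0,2.5,0,0,0],[1,0,0,1.2,0,0,0],[1,0,0,0,0,0,0]]'; python3 -m crank '[[0.5,0,0,0,0,0,0],[0.5,0,0,0,0,0,0],[0.5,0,0,0,0,0,0],[0.5,0,0,-4,0,0,0],[0.5,0,0,-4,0,0,0]]' ;python3 - <<'E'
from h import *
c=read_camera("wrist");cv2.imwrite("pics/w8.png",c["color"][:,:,::-1])
go(.425,.175,.02,150.5)
E
```

```text
time: 13.8
eef_pos: [0.5879, 0.3701, -0.0006]
tcp_rot: [0.698, 0.716, -0.002, -0.001]
contact_force: [-0.2, 0.6, -0.6]
opening: 0.083
time: 14.3
eef_pos: [0.589, 0.3701, 0.0801]
tcp_rot: [0.699, 0.715, -0.002, -0.001]
contact_force: [0.5, 0.7, 0.5]
opening: 0.254
t 14.35 pos [0.5942 0.3726 0.0908] psi 1.38 zaxis [ 0.011  0.005 -1.   ] open 0.249 F [3.4 1.6 6.4] q [ 0.42  0.46  1.6  -0.    1.07  0.39]
wz total 30.88
after turn, shift cm [-25.54  -5.     7.08] total rotvec [ 0.57 -0.44 30.88]
shift now cm [-19.38 -17.47   6.79]
```

View pics/w8.png

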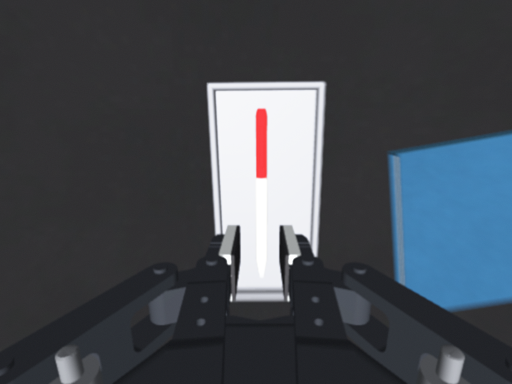

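The pen lies flat in the long tray, at rows 108–277 inside the walls at 88–300. The long bar is next, with the jaws across it (psi ≈ 60.5).

```bash
python3 -m crank '[[0.3,0,0,0,0,0,-8.4],[0.3,0,0,0,0,0,-8.4],[0.3,0,0,0,0,0,-8.4],[0.3,0,0,0,0,0,-8.4],[0.3,0,0,0,0,0,-8.4]]'; python3 -m crank '[[0.3,0,0,0,0,0,-8.4],[0.3,0,0,0,0,0,-8.4],[0.3,0,0,0,0,0,0]]' ;python3 - <<'E'
from h import *
go(.425,.175,.05,60.5)
E
```

```text
time: 14.85
eef_pos: [0.5905, 0.3708, 0.0815]
tcp_rot: [0.393, 0.92, 0.001, 0.0]
contact_force: [-0.1, 0.2, -0.5]
opening: 0.348
time: 15.15
eef_pos: [0.5905, 0.3708, 0.0814]
tcp_rot: [0.258, 0.966, 0.0, 0.0]
contact_force: [-0.6, -0.6, -0.1]
opening: 0.351
t 15.15 pos [0.5905 0.3708 0.0814] psi 60.16 zaxis [ 0.001  0.    -1.   ] open 0.351 F [-0.6 -0.6 -0.1] q [ 0.42  0.47  1.61 -0.    1.06 -0.63]
wz total -0.34
after turn, shift cm [  4.76 -25.19   3.14] total rotvec [ 0.05  0.04 -0.34]
shift now cm [  4.61 -25.22   3.11]
```

```bash
python3 -m crank '[[0.3,0.9,-4.8,0,0,0,-0.3],[0.3,0.9,-4.8,0,0,0,0],[0.3,0.9,-4.8,0,0,0,0],[0.3,0.9,-4.8,0,0,0,0],[0.3,0.9,-4.8,1,0,0,0]]'; python3 -m crank '[[0.3,0.2,-1.2,0.5,0,0,0],[0.3,0,0,0,0,0,0],[0.3,0,0,0,0,0,0]]' ;python3 - <<'E'
from h import *
c=read_camera("wrist");cv2.imwrite("pics/w9.png",c["color"][:,:,::-1])
go(.425,.175,-.0075,60.5)
g=c["color"][80:240,150:370].min(2)>150
n,l,s,ce=cv2.connectedComponentsWithStats(g.astype(np.uint8));print(s,ce+[150,80])
E
```

```text
time: 15.65
eef_pos: [0.4327, 0.1834, 0.0723]
tcp_rot: [0.256, 0.967, 0.001, 0.002]
contact_force: [0.2, -1.4, 0.8]
opening: 0.35
time: 15.95
eef_pos: [0.4267, 0.1753, 0.067]
tcp_rot: [0.256, 0.967, 0.001, 0.001]
contact_force: [1.0, -0.2, 0.4]
opening: 0.352
t 16.0 pos [0.4271 0.1756 0.0671] psi 60.41 zaxis [ 0.004  0.001 -1.   ] open 0.348 F [0.8 1.1 0.5] q [ 0.17  0.    2.2   0.    0.93 -0.88]
wz total -0.09
after turn, shift cm [ 0.15 -0.16  7.46] total rotvec [ 0.14  0.15 -0.09]
shift now cm [ 0.17 -0.18  7.46]
[[    0     0   220   160 34661]
 [  100    97    12    49   539]] [[259.56198609 158.85799602]
 [255.51391466 200.78478664]]
```

View pics/w9.png

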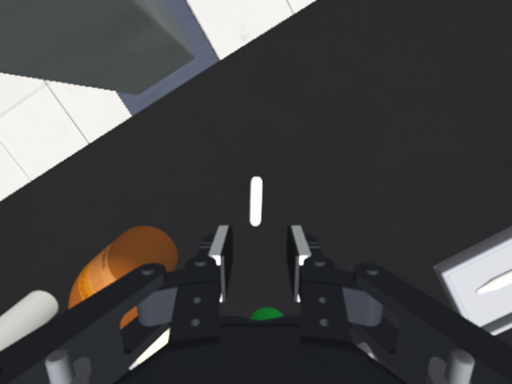

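```bash
python3 -m crank '[[0.3,0.1,-0.25,4,0,0,0],[0.3,0,0,2.5,0,0,0],[0.3,0,0,0.9,0,0,0],[0.3,0,0,0,0,0,0],[0.3,0,0,0,0,0,0]]'; python3 -m crank '[[1,0,0,0,0,0,0],[1,0,0,0,0,0,0],[1,0,0,0,0,0,0],[1,0,0,0,0,0,0]]' 40
```

```text
time: 16.5
eef_pos: [0.4245, 0.1739, -0.0074]
tcp_rot: [0.255, 0.967, 0.0, 0.001]
contact_force: [-1.0, -0.1, 1.4]
opening: 0.349
time: 16.9
eef_pos: [0.424, 0.1735, -0.0072]
tcp_rot: [0.255, 0.967, 0.001, 0.001]
contact_force: [0.7, 1.3, 4.3]
opening: 0.082
```

```bash
python3 -m crank '[[1,0,0,-4,0,0,0],[1,0,0,-4.5,0,0,0],[1,0,0,-4.5,0,0,0],[1,0,0,-2.5,0,0,0],[1,0,0,0,0,0,0]]'
python3 - <<'E'
from h import *
go(.5875,-.324,.145,80)
E
```

```text
time: 17.4
eef_pos: [0.4255, 0.1735, 0.1513]
tcp_rot: [0.255, 0.967, 0.002, 0.004]
contact_force: [0.1, -0.7, 0.2]
opening: 0.078
t 17.4 pos [0.4255 0.1735 0.1513] psi 60.46 zaxis [ 0.009  0.001 -1.   ] open 0.078 F [ 0.1 -0.7  0.2] q [ 0.17 -0.14  2.16 -0.    1.11 -0.89]
wz total -19.54
after turn, shift cm [-24.6  -46.18   0.63] total rotvec [  0.25   0.47 -19.54]
shift now cm [-38.62 -35.3    0.72]
```

```bash
python3 -m crank '[[1,0,0,0,0,0,-6.5],[1,0,0,0,0,0,-6.5],[1,0,0,0,0,0,-6.5],[1,-2.2,-4.2,0,0,0,0],[1,-2.2,-4.2,0,0,0,0]]';python3 -m crank '[[1,-2.2,-4.2,0,0,0,0],[1,-2.2,-4.2,0,0,0,0],[1,-2.2,-4.2,0,0,0,0],[1,-2.2,-4.2,0,0,0,0],[1,-2.2,-4.2,0,0,0,0]]';python3 -m crank '[[1,-2.2,-4.2,0,0,0,0],[1,-2.2,-4.2,0,0,0,0],[1,-2.2,-4.2,0,0,0,0],[1,-2.2,-4.2,0,0,0,0],[1,0,0,0,0,0,0]]'
python3 - <<'E'
from h import *
go(.5875,-.324,.06,80)
E
```

```text
time: 17.9
eef_pos: [0.45, 0.0826, 0.1448]
tcp_rot: [0.086, 0.996, -0.0, -0.002]
contact_force: [1.1, 0.5, -0.6]
opening: 0.084
time: 18.4
eef_pos: [0.5221, -0.1448, 0.1446]
tcp_rot: [0.088, 0.996, 0.001, -0.002]
contact_force: [1.2, 0.6, -0.2]
opening: 0.082
time: 18.9
eef_pos: [0.5799, -0.329, 0.1438]
tcp_rot: [0.09, 0.996, -0.0, -0.001]
contact_force: [-0.3, 0.1, -0.5]
opening: 0.076
t 18.9 pos [ 0.5799 -0.329   0.1438] psi 79.68 zaxis [-0.002 -0.    -1.   ] open 0.076 F [-0.3  0.1 -0.5] q [-0.67  0.34  1.66 -0.    1.15 -2.06]
wz total -0.32
after turn, shift cm [-0.66  0.62  8.38] total rotvec [-0.03 -0.11 -0.32]
shift now cm [-0.67  0.63  8.38]
```

```bash
python3 -m crank '[[1,-0.6,0.6,4,0,0,0],[1,0,0,4.4,0,0,0],[1,0,0,0,0,0,0],[1,0,0,0,0,0,0]]';python3 - <<'E'
from h import *
c=read_camera("wrist");cv2.imwrite("pics/w10.png",c["color"][:,:,::-1])
go(.5875,-.324,-.0015,80)
E
```

```text
time: 19.3
eef_pos: [0.586, -0.3176, 0.0607]
tcp_rot: [0.087, 0.996, 0.001, -0.002]
contact_force: [0.2, -0.5, 0.8]
opening: 0.078
t 19.35 pos [ 0.5876 -0.3189  0.0634] psi 79.98 zaxis [ 0. -0. -1.] open 0.08 F [0.1 0.4 1.1] q [-0.65  0.43  1.7  -0.    1.01 -2.04]
wz total -0.02
after turn, shift cm [-0.08 -0.51  6.49] total rotvec [-0.01  0.01 -0.02]
shift now cm [-0.08 -0.5   6.49]
```

View pics/w10.png

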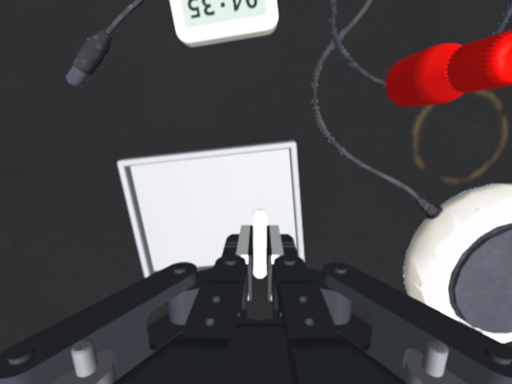

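```bash
python3 -m crank '[[1,0,-0.5,3.5,0,0,0],[1,0,0,2.9,0,0,0],[1,0,0,0,0,0,0],[1,0,0,0,0,0,0]]'; python3 -m crank '[[0.7,0,0,0,0,0,0],[0.7,0,0,0,0,0,0],[0.7,0,0,0,0,0,0],[0.7,0,0,-4,0,0,0],[0.7,0,0,-4,0,0,0]]';python3 - <<'E'
from h import *
c=read_camera("wrist");cv2.imwrite("pics/w11.png",c["color"][:,:,::-1])
go(.414,-.176,.04,124)
E
```

```text
time: 19.75
eef_pos: [0.5878, -0.3249, 0.0015]
tcp_rot: [0.087, 0.996, -0.001, 0.001]
contact_force: [0.5, -0.1, 0.8]
opening: 0.079
time: 20.25
eef_pos: [0.5853, -0.3231, 0.078]
tcp_rot: [0.087, 0.996, 0.001, -0.002]
contact_force: [0.4, -0.8, -0.4]
opening: 0.152
t 20.3 pos [ 0.5901 -0.3265  0.0883] psi 79.98 zaxis [ 0.009 -0.007 -1.   ] open 0.154 F [ 3.6 -2.1  4.8] q [-0.66  0.41  1.68  0.    1.04 -2.05]
wz total -44.02
after turn, shift cm [ 6.19 22.33  4.83] total rotvec [ -0.51   0.44 -44.02]
shift now cm [20.01 11.78  4.56]
```

View pics/w11.png

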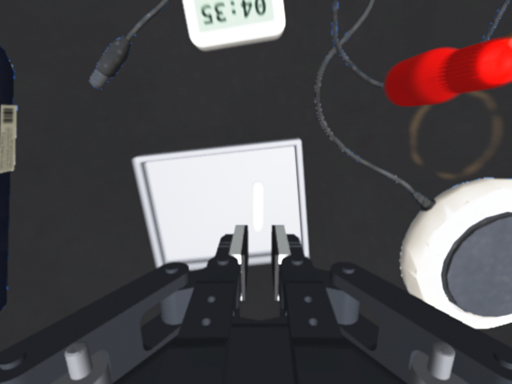

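```bash
python3 -m crank '[[0.5,0,0,-3.5,0,0,0],[0.3,4.3,2.5,0,0,0,0],[0.3,4.3,2.5,0,0,0,0],[0.3,4.3,2.5,0,0,0,0],[0.3,4.3,2.5,0,0,0,0]]'; python3 -m crank '[[0.3,3,1.9,0,0,0,-8.4],[0.3,0,0,0,0,0,-8.4],[0.3,0,0,0,0,0,-8.4],[0.3,0,0,0,0,0,-8.4],[0.3,0,0,0,0,0,-8.4]]';  python3 -m crank '[[0.3,0,0,0,0,0,-1],[0.3,0,0,2,0,0,0],[0.3,0,0,2,0,0,0],[0.3,0,0,0,0,0,0]]'
python3 - <<'E'
from h import *
c=read_camera("wrist");cv2.imwrite("pics/w12.png",c["color"][:,:,::-1])
go(.414,-.176,-.0075,123)
g=c["color"][80:240,150:370].min(2)>130
n,l,s,ce=cv2.connectedComponentsWithStats(g.astype(np.uint8))
for k in range(1,n):
  if s[k,4]>100:
    ys,xs=np.nonzero(l==k);P=pix2z(c,np.c_[xs+150,ys+80],.0045);print(s[k],ce[k]+[150,80],P.mean(0),cv2.minAreaRect((P[:,:2]*1000).astype(np.float32)))
E
```

```text
time: 20.8
eef_pos: [0.4333, -0.1945, 0.114]
tcp_rot: [0.088, 0.996, -0.0, 0.0]
contact_force: [0.5, -0.0, 1.6]
opening: 0.351
time: 21.3
eef_pos: [0.4085, -0.1717, 0.1144]
tcp_rot: [-0.278, 0.96, -0.001, 0.0]
contact_force: [-0.4, 0.3, -0.6]
opening: 0.355
time: 21.7
eef_pos: [0.4066, -0.1704, 0.0715]
tcp_rot: [-0.283, 0.959, 0.002, -0.002]
contact_force: [-0.1, -0.5, -0.1]
opening: 0.351
t 21.75 pos [ 0.4075 -0.171   0.0728] psi 122.85 zaxis [-0.002  0.002 -1.   ] open 0.354 F [ 0.4 -0.3  0.2] q [-0.63 -0.05  2.24  0.    0.95 -2.77]
wz total -0.15
after turn, shift cm [-0.27 -0.77  8.03] total rotvec [ 0.16 -0.06 -0.15]
shift now cm [-0.28 -0.79  8.03]
[ 128    0   92   64 1231] [328.21608448 108.11860276] [ 0.31617656 -0.16380235  0.0045    ] ((315.97735595703125, -164.42794799804688), (8.834054946899414, 85.19133758544922), 0.11319698393344879)
[ 92 106  12  37 410] [247.47560976 203.67317073] [ 0.41311053 -0.17500364  0.0045    ] ((413.5301818847656, -174.78369140625), (31.10310935974121, 9.170069694519043), 32.522647857666016)
```

View pics/w12.png

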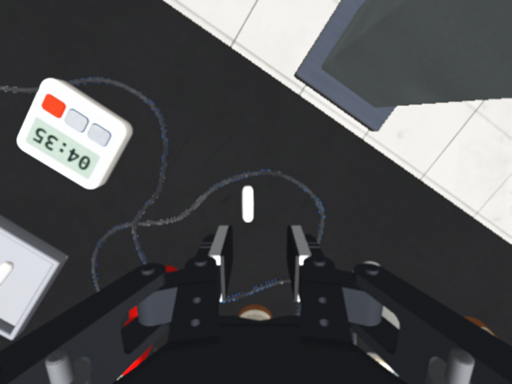

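```bash
python3 -m crank '[[0.3,-0.2,-0.7,4,0,0,0],[0.3,0,0,3,0,0,0],[0.3,0,0,1,0,0,0],[0.3,0,0,0,0,0,0],[0.3,0,0,0,0,0,0]]'; python3 -m crank '[[1,0,0,0,0,0,0],[1,0,0,0,0,0,0],[1,0,0,0,0,0,0],[1,0,0,0,0,0,0]]' 40;python3 - <<'E'
from h import *
go(.4135,-.175,-.0075,123)
E
```

```text
time: 22.25
eef_pos: [0.415, -0.1772, -0.0048]
tcp_rot: [-0.284, 0.959, -0.001, 0.001]
contact_force: [-0.4, 0.9, 0.4]
opening: 0.348
time: 22.65
eef_pos: [0.4152, -0.1774, -0.0045]
tcp_rot: [-0.284, 0.959, -0.001, 0.001]
contact_force: [-1.0, 0.0, 6.4]
opening: 0.078
t 22.65 pos [ 0.4152 -0.1774 -0.0045] psi 122.96 zaxis [ 0.003 -0.002 -1.   ] open 0.078 F [-1.   0.   6.4] q [-0.63  0.13  2.25  0.    0.77 -2.78]
wz total -0.04
after turn, shift cm [0.02 0.29 0.3 ] total rotvec [-0.17  0.07 -0.04]
shift now cm [0.02 0.3  0.3 ]
```

```bash
python3 -m crank '[[1,0,0,-4,0,0,0],[1,0,0,-4.5,0,0,0],[1,0,0,-3.5,0,0,4],[1,0,0,0,0,0,8],[1,0,0,0,0,0,8]]'; python3 -m crank '[[1,0,0,0,0,0,8],[1,0,0,0,0,0,8],[1,0,0,0,0,0,8],[1,0,0,0,0,0,0]]';python3 - <<'E'
from h import *
go(.5835,-.375,.11,79)
E
```

```text
time: 23.15
eef_pos: [0.415, -0.1772, 0.1161]
tcp_rot: [-0.11, 0.994, -0.002, 0.002]
contact_force: [-0.3, -0.0, -1.3]
opening: 0.08
time: 23.55
eef_pos: [0.4139, -0.1764, 0.114]
tcp_rot: [0.096, 0.995, -0.0, 0.0]
contact_force: [-1.2, 0.7, 0.2]
opening: 0.074
t 23.55 pos [ 0.4139 -0.1764  0.114 ] psi 78.97 zaxis [ 0. -0. -1.] open 0.074 F [-1.2  0.7  0.2] q [-0.63 -0.1   2.2  -0.    1.04 -2.01]
wz total -0.03
after turn, shift cm [-20.44 -16.26   0.4 ] total rotvec [-0.01  0.03 -0.03]
shift now cm [-20.45 -16.24   0.41]
```

```bash
python3 -m crank '[[1,-3.4,-2.7,0,0,0,0],[1,-3.4,-2.7,0,0,0,0],[1,-3.4,-2.7,0,0,0,0],[1,-3.4,-2.7,0,0,0,0],[1,-3.4,-2.7,0,0,0,0]]'; python3 -m crank '[[1,-3.4,-2.7,2,0,0,0],[1,0,0,3,0,0,0],[1,0,0,0,0,0,0],[1,0,0,0,0,0,0]]';python3 - <<'E'
from h import *
c=read_camera("wrist");cv2.imwrite("pics/w13.png",c["color"][:,:,::-1])
go(.5835,-.375,.001,79)
E
```

```text
time: 24.05
eef_pos: [0.5559, -0.3428, 0.1136]
tcp_rot: [0.095, 0.996, 0.0, -0.0]
contact_force: [-0.1, -0.4, 0.9]
opening: 0.078
time: 24.45
eef_pos: [0.5822, -0.3735, 0.0626]
tcp_rot: [0.095, 0.995, 0.001, -0.001]
contact_force: [-0.4, 0.1, 0.5]
opening: 0.079
t 24.5 pos [ 0.583  -0.3741  0.0644] psi 79.05 zaxis [ 0.  0. -1.] open 0.08 F [0.  1.  0.3] q [-0.72  0.48  1.63  0.    1.03 -2.1 ]
wz total 0.05
after turn, shift cm [-0.07 -0.08  6.34] total rotvec [0.   0.   0.05]
shift now cm [-0.07 -0.08  6.34]
```

View pics/w13.png

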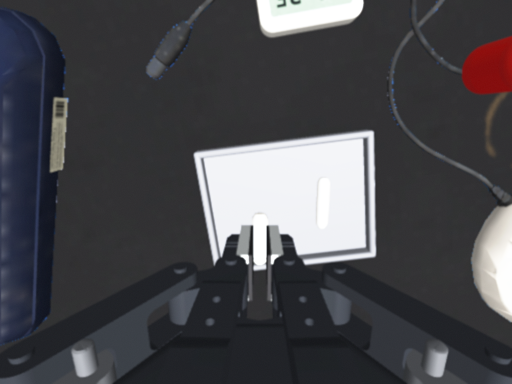

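```bash
python3 -m crank '[[1,0,0,3.5,0,0,0],[1,0,0,2.8,0,0,0],[1,0,0,0,0,0,0],[1,0,0,0,0,0,0]]'; python3 -m crank '[[0.7,0,0,0,0,0,0],[0.7,0,0,0,0,0,0],[0.7,0,0,0,0,0,0],[0.7,0,0,-4,0,0,0],[0.7,0,0,-4,0,0,0]]';python3 - <<'E'
from h import *
c=read_camera("wrist");cv2.imwrite("pics/w14.png",c["color"][:,:,::-1])
go(.502,-.107,.14,0)
E
```

```text
time: 24.9
eef_pos: [0.5836, -0.3745, 0.0026]
tcp_rot: [0.096, 0.995, -0.0, 0.001]
contact_force: [0.2, -0.2, 0.3]
opening: 0.077
time: 25.4
eef_pos: [0.582, -0.3736, 0.0801]
tcp_rot: [0.096, 0.995, 0.001, -0.002]
contact_force: [0.4, -1.3, 0.5]
opening: 0.151
t 25.45 pos [ 0.5866 -0.3773  0.0906] psi 78.98 zaxis [ 0.009 -0.008 -1.   ] open 0.153 F [ 2.3 -1.2  5.7] q [-0.72  0.45  1.61 -0.    1.06 -2.1 ]
wz total 78.98
after turn, shift cm [27.03 -8.46 -4.94] total rotvec [ 0.12  0.73 78.98]
shift now cm [13.42 24.89 -5.22]
```

View pics/w14.png

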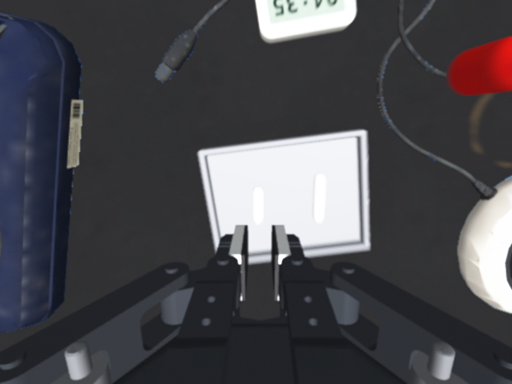

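```bash
python3 -m crank '[[-0.4,0,0,-4,0,0,0],[-0.4,2.2,4.1,-1,0,0,0],[-0.4,2.2,4.1,0,0,0,0],[-0.4,2.2,4.1,0,0,0,0],[-0.4,2.2,4.1,0,0,0,0]]'; python3 -m crank '[[-0.4,2.2,4.1,0,0,0,0],[-0.4,2.2,4.1,0,0,0,0],[-0.4,0,0,0,0,0,8],[-0.4,0,0,0,0,0,8],[-0.4,0,0,0,0,0,8]]';python3 -m crank '[[-0.4,0,0,0,0,0,8],[-0.4,0,0,0,0,0,8],[-0.4,0,0,0,0,0,8],[-0.4,0,0,0,0,0,8],[-0.4,0,0,0,0,0,8]]';python3 -m crank '[[-0.4,0,0,0,0,0,8],[-0.4,0,0,0,0,0,7],[-0.4,0,0,0,0,0,0]]'
python3 - <<'E'
from h import *
go(.502,-.107,.14,0)
c=read_camera("wrist");cv2.imwrite("pics/w15.png",c["color"][:,:,::-1])
print(proj(c,[[.502,-.107,.09],[.502,-.107,.0],[.516,-.201,.09]]))
for r in place_of("dropper_b_mid","wrist")[:4]: print(r["p"],r["location"],pix2z(c,r["location"],.045))
E
```

```text
time: 25.95
eef_pos: [0.5277, -0.1954, 0.1315]
tcp_rot: [0.096, 0.995, -0.0, 0.001]
contact_force: [0.8, 0.1, -1.1]
opening: 0.703
time: 26.45
eef_pos: [0.5009, -0.1073, 0.1316]
tcp_rot: [0.303, 0.953, -0.0, 0.001]
contact_force: [-0.3, -0.6, 0.1]
opening: 0.704
time: 26.95
eef_pos: [0.5009, -0.1079, 0.1314]
tcp_rot: [0.611, 0.791, 0.0, 0.001]
contact_force: [0.1, -1.1, -0.6]
opening: 0.699
time: 27.25
eef_pos: [0.5009, -0.1079, 0.1313]
tcp_rot: [0.707, 0.707, 0.0, 0.001]
contact_force: [-0.5, -0.2, 0.1]
opening: 0.7
t 27.25 pos [ 0.5009 -0.1079  0.1313] psi -0.03 zaxis [ 0.001 -0.001 -1.   ] open 0.7 F [-0.5 -0.2  0.1] q [-0.41  0.02  2.05  0.    1.07 -0.41]
wz total -0.03
after turn, shift cm [ 0.09  0.11 -0.87] total rotvec [ 0.07  0.03 -0.03]
shift now cm [ 0.09  0.11 -0.87]
[[262.21740302 211.16875412]
 [261.28389296 182.67493817]
 [278.88306579 319.23012575]]
0.92 [273.6, 284.8] [[ 0.51386197 -0.19857997  0.045     ]]
0.66 [432.4, 72.2] [[ 0.63789345 -0.00573309  0.045     ]]
0.61 [266.7, 198.8] [[ 0.50649262 -0.11104744  0.045     ]]
```

View pics/w15.png

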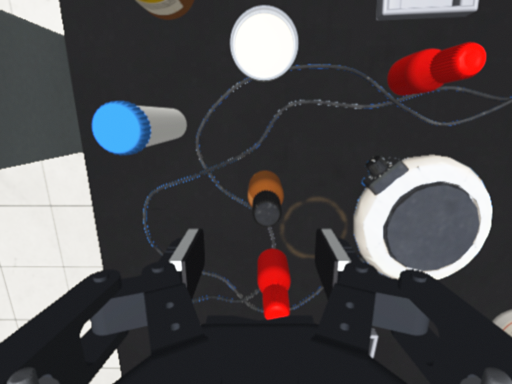

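```bash
python3 -m crank '[[-0.4,0,0.35,3,0,0,0],[-0.4,0,0,3,0,0,0],[-0.4,0,0,2,0,0,0],[-0.4,0,0,0,0,0,0]]';python3 -m crank '[[-0.4,0,0,1,0,0,0],[-0.4,0,0,0.5,0,0,0],[-0.4,0,0,0,0,0,0]]'
python3 - <<'E'
from h import *
go(.5045,-.108,.022,0)
c=read_camera("wrist");cv2.imwrite("pics/w16.png",c["color"][:,:,::-1])
E
```

```text
time: 27.75
eef_pos: [0.5016, -0.1068, 0.0476]
tcp_rot: [0.707, 0.707, -0.001, -0.003]
contact_force: [-0.3, 0.4, 0.2]
opening: 0.699
time: 28.05
eef_pos: [0.5043, -0.1079, 0.0359]
tcp_rot: [0.707, 0.707, 0.0, 0.0]
contact_force: [-0.4, -0.7, 0.6]
opening: 0.699
t 28.05 pos [ 0.5043 -0.1079  0.0359] psi -0.02 zaxis [ 0. -0. -1.] open 0.699 F [-0.4 -0.7  0.6] q [-0.41  0.18  2.09 -0.    0.88 -0.41]
wz total -0.02
after turn, shift cm [-0.01  0.02  1.39] total rotvec [ 0.01  0.   -0.02]
shift now cm [-0.01  0.02  1.39]
```

View pics/w16.png

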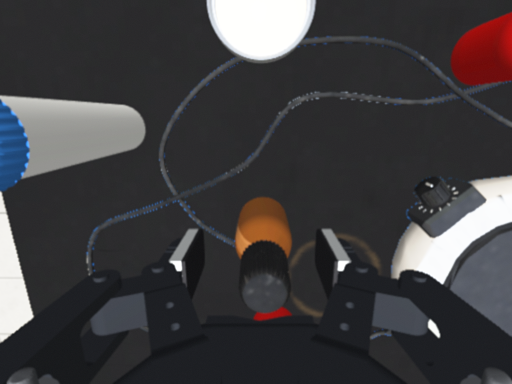

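```bash
python3 -m crank '[[-0.4,0,0,0.7,0,0,0],[-0.4,0,0,0.4,0,0,0],[-0.4,0,0,0.3,0,0,0],[-0.4,0,0,0,0,0,0]]'
python3 - <<'E'
from h import *
c=read_camera("wrist")
print(proj(c,[[.5045,-.108,.09],[.5045,-.108,.06],[.5045,-.108,.04]]))
cv2.imwrite("pics/w17.png",c["color"][:,:,::-1])
E
```

```text
time: 28.5
eef_pos: [0.5037, -0.1076, 0.0211]
tcp_rot: [0.707, 0.707, -0.0, -0.001]
contact_force: [0.1, 0.0, -0.7]
opening: 0.706
[[264.31947527 317.33843506]
 [263.28581345 271.76300045]
 [262.8213928  251.30560198]]
```

View pics/w17.png

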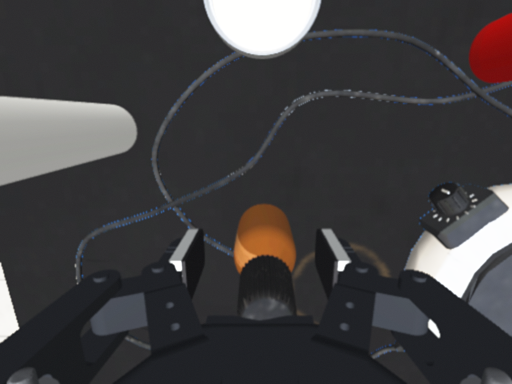

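```bash
python3 -m crank '[[-0.4,0,0,0.2,0,0,0],[-0.4,0,0,0.2,0,0,0],[-0.4,0,0,0,0,0,0]]';python3 -m crank '[[1,0,0,0,0,0,0],[1,0,0,0,0,0,0],[1,0,0,0,0,0,0],[1,0,0,0,0,0,0],[1,0,0,0,0,0,0]]' 40
```

```text
time: 28.85
eef_pos: [0.504, -0.1077, 0.0175]
tcp_rot: [0.707, 0.707, -0.0, -0.0]
contact_force: [-0.5, -0.3, 1.1]
opening: 0.696
time: 29.35
eef_pos: [0.5044, -0.1079, 0.018]
tcp_rot: [0.707, 0.707, 0.0, 0.0]
contact_force: [0.3, -0.1, 2.1]
opening: 0.359
```

```bash
python3 -m crank '[[1,0,0,-3,0,0,0],[1,0,0,-4,0,0,0],[1,0,0,-4,0,0,0],[1,0,0,-2,0,0,0],[1,0,0,0,0,0,0]]'
python3 - <<'E'
from h import *
c=read_camera("wrist")
cv2.imwrite("pics/w18.png",c["color"][:,:,::-1])
go(.6445,.0745,.14,2.5)
E
```

```text
time: 29.85
eef_pos: [0.5063, -0.1087, 0.1514]
tcp_rot: [0.707, 0.707, 0.001, 0.004]
contact_force: [0.5, -0.7, -0.4]
opening: 0.364
t 29.9 pos [ 0.5048 -0.1081  0.1488] psi -0.04 zaxis [ 0.003 -0.001 -1.   ] open 0.358 F [-0.4  1.  -1.8] q [-0.41  0.01  2.03 -0.    1.1  -0.41]
wz total -2.54
after turn, shift cm [17.63 14.75  0.88] total rotvec [ 0.16  0.07 -2.54]
shift now cm [18.27 13.96  0.89]
```

View pics/w18.png

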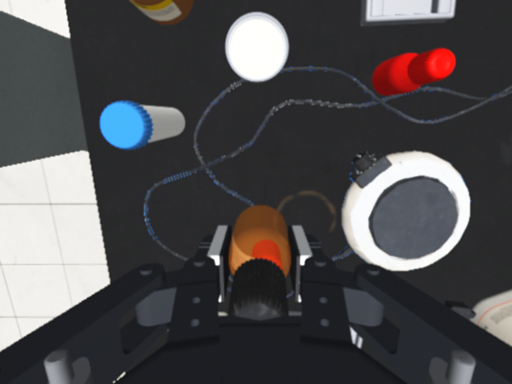

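```bash
python3 -m crank '[[1,3.6,2.8,0,0,0,0],[1,3.6,2.8,0,0,0,0],[1,3.6,2.8,0,0,0,0],[1,3.6,2.8,0,0,0,0],[1,3.6,2.8,0,0,0,0]]';python3 -m crank '[[1,0,0,0,0,0,-2.5],[1,0,0,0,0,0,0],[1,0,0,0,0,0,0]]'
python3 - <<'E'
from h import *
c=read_camera("wrist")
cv2.imwrite("pics/w19.png",c["color"][:,:,::-1])
go(.6445,.0745,.024,2.5)
# tray check: recess corners projected
th=np.radians(2.5);Rz=np.array([[np.cos(th),-np.sin(th)],[np.sin(th),np.cos(th)]])
im=c["color"][:,:,::-1].copy()
for cy,h in((.035,.036),(-.046,.025)):
  q=[np.r_[np.array([.6425,.1205])+Rz@np.array([a*h,cy+b*h]),.016] for a,b in((-1,-1),(1,-1),(1,1),(-1,1))]
  cv2.polylines(im,[proj(c,q).round().astype(np.int32)],True,(0,0,255),1)
cv2.imwrite("pics/w19.png",im)
E
```

```text
time: 30.4
eef_pos: [0.6434, 0.0737, 0.1438]
tcp_rot: [0.707, 0.707, -0.002, -0.002]
contact_force: [0.5, -0.6, 0.1]
opening: 0.361
time: 30.7
eef_pos: [0.6427, 0.0719, 0.1449]
tcp_rot: [0.692, 0.722, -0.002, -0.002]
contact_force: [-0.8, 0.1, -1.0]
opening: 0.358
t 30.75 pos [0.6429 0.0715 0.1456] psi 2.38 zaxis [-0.003 -0.    -1.   ] open 0.363 F [-0.2 -0.4 -0.7] q [-0.05  0.3   1.71 -0.    1.14 -0.09]
wz total -0.12
after turn, shift cm [ 0.29  0.17 12.16] total rotvec [-0.2  -0.01 -0.12]
shift now cm [ 0.29  0.21 12.16]
```

View pics/w19.png

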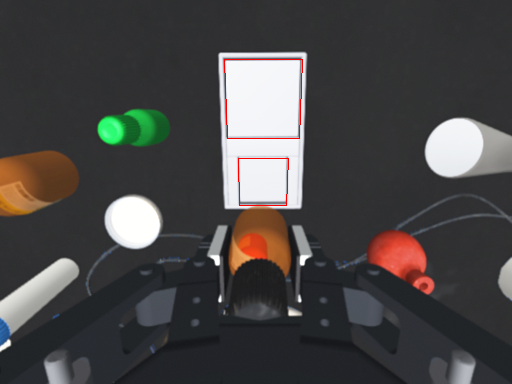

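```bash
python3 -m crank '[[1,0.3,0.15,4,0,0,0],[1,0,0,4,0,0,0],[1,0,0,2,0,0,0],[1,0,0,0,0,0,0],[1,0,0,0,0,0,0]]'
python3 - <<'E'
from h import *
go(.6445,.0745,.0225,2.5)
c=read_camera("wrist");cv2.imwrite("pics/w20.png",c["color"][:,:,::-1])
E
```

```text
time: 31.25
eef_pos: [0.6455, 0.0744, 0.0479]
tcp_rot: [0.692, 0.722, -0.0, -0.0]
contact_force: [0.9, 0.6, 0.1]
opening: 0.36
t 31.25 pos [0.6455 0.0744 0.0479] psi 2.38 zaxis [-0. -0. -1.] open 0.36 F [0.9 0.6 0.1] q [-0.04  0.42  1.75 -0.    0.98 -0.08]
wz total -0.12
after turn, shift cm [ 0.01 -0.1   2.54] total rotvec [-0.02 -0.   -0.12]
shift now cm [ 0.01 -0.09  2.54]
```

View pics/w20.png

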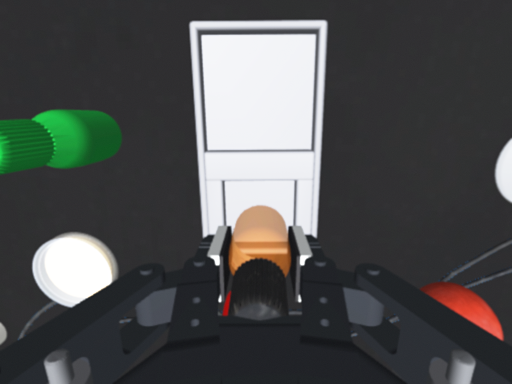

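```bash
python3 -m crank '[[1,0,-0.1,1.2,0,0,0],[1,0,0,0.9,0,0,0],[1,0,0,0.4,0,0,0],[1,0,0,0,0,0,0]]'; python3 -m crank '[[-0.3,0,0,0,0,0,0],[-0.3,0,0,0,0,0,0],[-0.3,0,0,0,0,0,0]]'; python3 -m crank '[[-0.3,0,0,-3,0,0,0],[-0.3,0,0,-4,0,0,0],[-0.3,0,0,-4,0,0,0],[-0.3,0,0,-3,0,0,0],[-0.3,0,0,0,0,0,0]]'
python3 - <<'E'
from h import *
go(.4185,.0685,.13,90)
c=read_camera("wrist");cv2.imwrite("pics/w21.png",c["color"][:,:,::-1])
E
```

```text
time: 31.7
eef_pos: [0.6445, 0.0751, 0.0224]
tcp_rot: [0.692, 0.722, -0.0, -0.0]
contact_force: [-0.8, -0.4, -1.0]
opening: 0.357
time: 32.0
eef_pos: [0.6448, 0.0751, 0.0229]
tcp_rot: [0.692, 0.722, 0.0, 0.0]
contact_force: [-0.1, -0.3, 0.8]
opening: 0.653
time: 32.5
eef_pos: [0.6483, 0.0751, 0.1699]
tcp_rot: [0.692, 0.722, 0.004, 0.005]
contact_force: [-0.9, -0.1, 1.4]
opening: 0.649
t 32.5 pos [0.6483 0.0751 0.1699] psi 2.47 zaxis [ 0.012 -0.    -1.   ] open 0.649 F [-0.9 -0.1  1.4] q [-0.04  0.28  1.69  0.    1.17 -0.08]
wz total -87.53
after turn, shift cm [22.98 -0.66  3.99] total rotvec [  0.51   0.58 -87.53]
shift now cm [  0.34 -23.03   3.71]
```

View pics/w21.png

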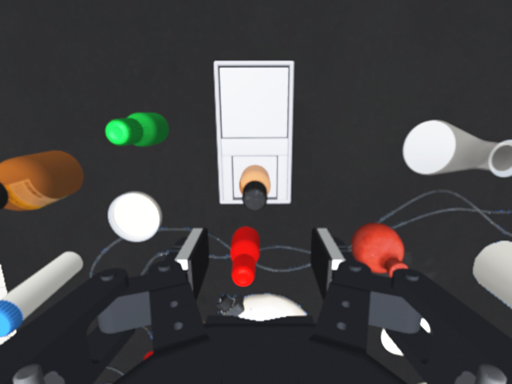

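```bash
python3 -m crank '[[-0.9,0.07,-4.6,0,0,0,0],[-0.9,0.07,-4.6,0,0,0,0],[-0.9,0.07,-4.6,0,0,0,0],[-0.9,0.07,-4.6,0,0,0,0],[-0.9,0.06,-4.6,0,0,0,0]]'; python3 -m crank '[[-0.9,0,0,0,0,0,0],[-0.9,0,0,0,0,0,0]]'
python3 - <<'E'
from h import *
go(.4185,.0685,.13,2.5)
c=read_camera("wrist");cv2.imwrite("pics/w22.png",c["color"][:,:,::-1])
print(proj(c,[[.4185,.0685,.109],[.4185,.0685,.068]]))
E
```

```text
time: 33.05
eef_pos: [0.4117, 0.0687, 0.1604]
tcp_rot: [0.692, 0.722, -0.001, -0.002]
contact_force: [-0.3, -0.4, 0.8]
opening: 0.952
time: 33.25
eef_pos: [0.4133, 0.0688, 0.1614]
tcp_rot: [0.692, 0.722, -0.0, -0.0]
contact_force: [0.4, -0.3, 0.6]
opening: 0.953
t 33.25 pos [0.4133 0.0688 0.1614] psi 2.46 zaxis [-0.001  0.    -1.   ] open 0.953 F [ 0.4 -0.3  0.6] q [-0.08 -0.25  2.23 -0.    1.16 -0.12]
wz total -0.04
after turn, shift cm [-0.05  0.51  3.14] total rotvec [-0.07 -0.01 -0.04]
shift now cm [-0.05  0.52  3.14]
[[267.37399177 208.29103083]
 [266.19353884 193.94210349]]
```

View pics/w22.png

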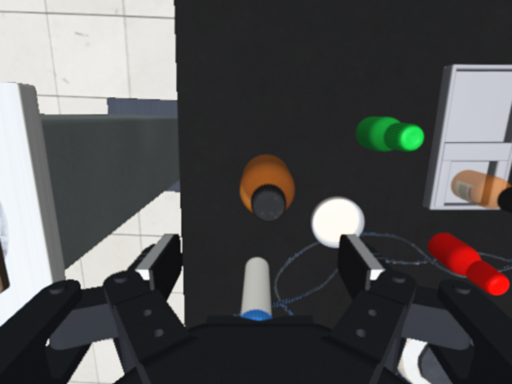

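```bash
python3 -m crank '[[-0.9,0.1,0.6,2,0,0,0],[-0.9,0,0,3,0,0,0],[-0.9,0,0,3,0,0,0],[-0.9,0,0,1.5,0,0,0],[-0.9,0,0,0,0,0,0]]'; python3 -m crank '[[-0.9,0,0,0.5,0,0,0],[-0.9,0,0,0.5,0,0,0],[-0.9,0,0,0,0,0,0]]'
python3 - <<'E'
from h import *
go(.4195,.0695,.036,2.5)
c=read_camera("wrist");cv2.imwrite("pics/w23.png",c["color"][:,:,::-1])
print(proj(c,[[.4195,.07,.109],[.4195,.07,.068]]))
E
```

```text
time: 33.8
eef_pos: [0.42, 0.0699, 0.065]
tcp_rot: [0.692, 0.722, -0.002, -0.002]
contact_force: [-0.3, -0.1, 0.9]
opening: 0.947
time: 34.1
eef_pos: [0.4212, 0.0699, 0.0579]
tcp_rot: [0.692, 0.722, 0.0, 0.0]
contact_force: [0.3, -1.1, 0.5]
opening: 0.95
t 34.1 pos [0.4212 0.0699 0.0579] psi 2.46 zaxis [ 0. -0. -1.] open 0.95 F [ 0.3 -1.1  0.5] q [-0.07 -0.06  2.29  0.    0.91 -0.12]
wz total -0.04
after turn, shift cm [-0.03 -0.17  2.19] total rotvec [ 0.02  0.   -0.04]
shift now cm [-0.03 -0.17  2.19]
[[257.67827733 286.46262588]
 [258.08341944 243.00438944]]
```

View pics/w23.png

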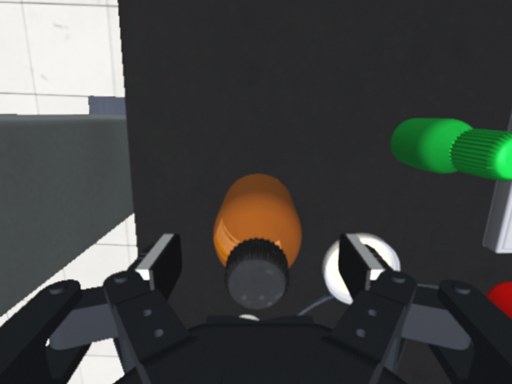

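```bash
python3 -m crank '[[-0.9,0.1,-0.1,0.8,0,0,0],[-0.9,0,0,0.5,0,0,0],[-0.9,0,0,0,0,0,0]]'; python3 -m crank '[[-0.9,0,0,0.3,0,0,0],[-0.9,0,0,0.3,0,0,0],[-0.9,0,0,0.2,0,0,0],[-0.9,0,0,0,0,0,0]]';python3 -m crank '[[1,0,0,0,0,0,0],[1,0,0,0,0,0,0],[1,0,0,0,0,0,0],[1,0,0,0,0,0,0],[1,0,0,0,0,0,0]]' 60;  python3 - <<'E'
from h import *
c=read_camera("wrist");cv2.imwrite("pics/w24.png",c["color"][:,:,::-1])
E
```

```text
time: 34.45
eef_pos: [0.4187, 0.071, 0.0438]
tcp_rot: [0.692, 0.722, -0.001, -0.001]
contact_force: [-0.5, 0.4, -0.1]
opening: 0.952
time: 34.85
eef_pos: [0.4193, 0.0709, 0.0364]
tcp_rot: [0.692, 0.722, -0.0, -0.0]
contact_force: [-0.2, -0.7, 0.2]
opening: 0.951
time: 35.35
eef_pos: [0.4204, 0.0708, 0.0374]
tcp_rot: [0.692, 0.722, 0.001, 0.001]
contact_force: [1.3, -0.2, 3.9]
opening: 0.583
```

View pics/w24.png

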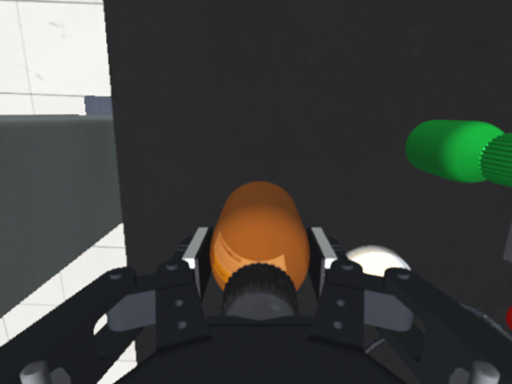

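```bash
python3 -m crank '[[1,0,0,-1,0,0,0],[1,0,0,-2.5,0,0,0],[1,0,0,-4,0,0,0],[1,0,0,-4,0,0,0],[1,0,0,-1,0,0,0]]';  python3 -m crank '[[1,0,0,0,0,0,0],[1,0,0,0,0,0,0]]';python3 - <<'E'
from h import *
c=read_camera("wrist");cv2.imwrite("pics/w25.png",c["color"][:,:,::-1])
go(.641,.1555,.16,1.5)
E
```

```text
time: 35.9
eef_pos: [0.4218, 0.0708, 0.1663]
tcp_rot: [0.692, 0.722, 0.003, 0.003]
contact_force: [-0.1, 0.4, -1.5]
opening: 0.588
time: 36.1
eef_pos: [0.4182, 0.071, 0.1599]
tcp_rot: [0.692, 0.722, -0.001, -0.001]
contact_force: [-0.3, -0.5, -2.2]
opening: 0.587
t 36.15 pos [0.4178 0.071  0.1592] psi 2.46 zaxis [-0.005  0.    -1.   ] open 0.59 F [ 0.1  0.2 -2.3] q [-0.07 -0.23  2.22  0.    1.15 -0.12]
wz total 0.96
after turn, shift cm [ 7.87 22.53 -0.08] total rotvec [-0.27 -0.03  0.96]
shift now cm [ 7.49 22.66 -0.18]
```

View pics/w25.png

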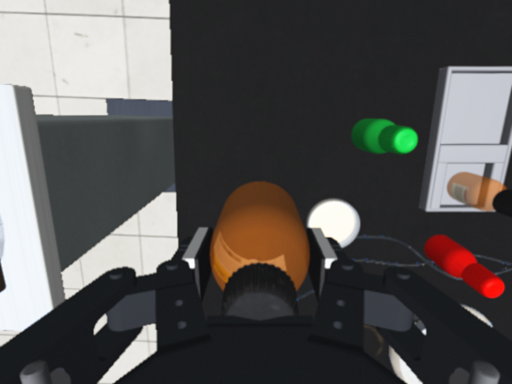

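```bash
python3 -m crank '[[1,1.5,4.5,0,0,0,0.5],[1,1.5,4.5,0,0,0,0.5],[1,1.5,4.5,0,0,0,0],[1,1.5,4.5,0,0,0,0],[1,1.6,4.5,0,0,0,0]]';  python3 -m crank '[[1,0,0,0,0,0,0],[1,0,0,0,0,0,0],[1,0,0,0,0,0,0]]';python3 - <<'E'
from h import *
go(.641,.1555,.0415,1.5)
c=read_camera("wrist");im=c["color"][:,:,::-1].copy()
th=np.radians(2);Rz=np.array([[np.cos(th),-np.sin(th)],[np.sin(th),np.cos(th)]])
for cy,h in((.035,.036),(-.046,.025)):
  q=[np.r_[np.array([.6425,.1205])+Rz@np.array([a*h,cy+b*h]),.016] for a,b in((-1,-1),(1,-1),(1,1),(-1,1))]
  cv2.polylines(im,[proj(c,q).round().astype(np.int32)],True,(0,0,255),1)
cv2.imwrite("pics/w26.png",im)
c=read_camera("top");cv2.imwrite("pics/t26.png",cv2.resize(c["color"][130:230,180:290,::-1],None,fx=5,fy=5,interpolation=cv2.INTER_CUBIC))
E
```

```text
time: 36.65
eef_pos: [0.6422, 0.1542, 0.1577]
tcp_rot: [0.698, 0.716, -0.002, -0.002]
contact_force: [0.2, 0.0, -0.3]
opening: 0.588
time: 36.95
eef_pos: [0.6404, 0.1535, 0.1595]
tcp_rot: [0.698, 0.716, -0.002, -0.001]
contact_force: [-0.2, 0.5, -2.1]
opening: 0.59
t 36.95 pos [0.6404 0.1535 0.1595] psi 1.46 zaxis [-0.004 -0.    -1.   ] open 0.59 F [-0.2  0.5 -2.1] q [ 0.08  0.31  1.67 -0.    1.17  0.06]
wz total -0.04
after turn, shift cm [ 0.2   0.07 11.8 ] total rotvec [-0.25  0.02 -0.04]
shift now cm [ 0.21  0.12 11.8 ]
```

View pics/w26.png

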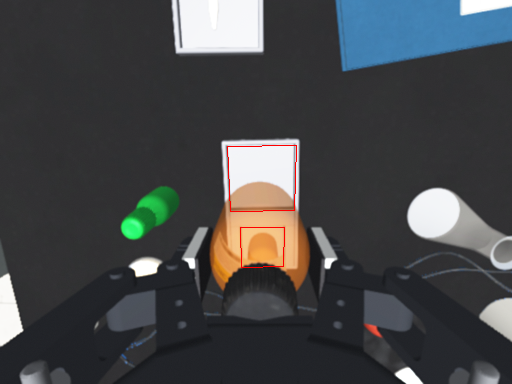

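View pics/t26.png

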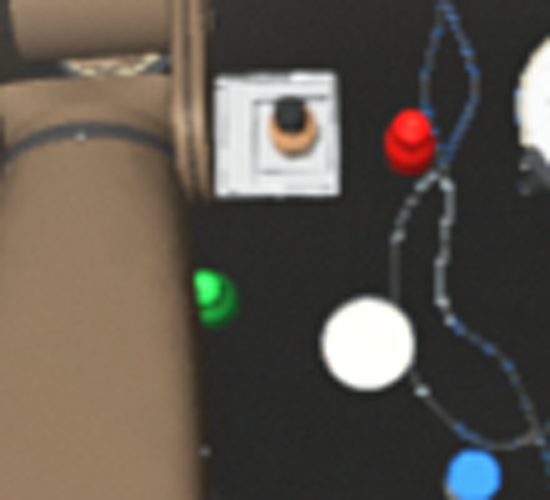

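```bash
python3 -m crank '[[1,0.2,0.1,3,0,0,0],[1,0,0,4,0,0,0],[1,0,0,2,0,0,0],[1,0,0,0,0,0,0],[1,0,0,0,0,0,0]]'
python3 - <<'E'
from h import *
go(.641,.1555,.0415,1.5)
c=read_camera("wrist");cv2.imwrite("pics/w27.png",c["color"][:,:,::-1])
E
```

```text
time: 37.55
eef_pos: [0.643, 0.1555, 0.0728]
tcp_rot: [0.698, 0.716, 0.0, 0.0]
contact_force: [0.2, -0.8, -1.7]
opening: 0.584
t 37.55 pos [0.643  0.1555 0.0728] psi 1.44 zaxis [ 0.001  0.    -1.   ] open 0.584 F [ 0.2 -0.8 -1.7] q [ 0.08  0.41  1.71 -0.    1.02  0.06]
wz total -0.06
after turn, shift cm [ 0.   -0.2   3.13] total rotvec [ 0.05 -0.   -0.06]
shift now cm [ 0.   -0.2   3.13]
```

View pics/w27.png

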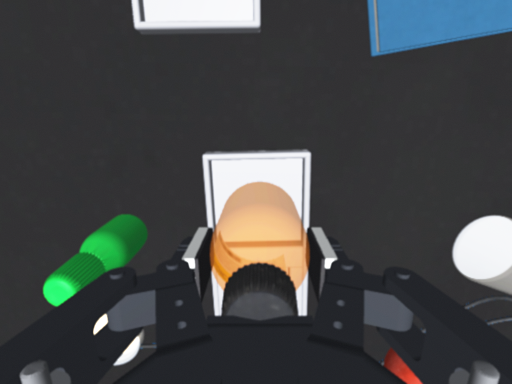

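```bash
python3 -m crank '[[1,0,-0.2,1.5,0,0,0],[1,0,0,1,0,0,0],[1,0,0,0.4,0,0,0],[1,0,0,0,0,0,0],[1,0,0,0,0,0,0]]'; python3 -m crank '[[1,0,0,0.2,0,0,0],[1,0,0,0,0,0,0]]'
```

```text
time: 38.1
eef_pos: [0.6413, 0.1557, 0.0426]
tcp_rot: [0.698, 0.716, 0.0, 0.0]
contact_force: [0.5, -0.7, -1.1]
opening: 0.585
time: 38.3
eef_pos: [0.6417, 0.1558, 0.0414]
tcp_rot: [0.698, 0.716, 0.0, 0.0]
contact_force: [-0.6, -0.3, 1.2]
opening: 0.587
```

Touching the floor (z force changed from -2 to +1). Releasing, then lifting clear.

```bash
python3 -m crank '[[-0.7,0,0,0,0,0,0],[-0.7,0,0,0,0,0,0],[-0.7,0,0,0,0,0,0],[-0.7,0,0,0,0,0,0]]'; python3 -m crank '[[-0.7,0,0,-3,0,0,0],[-0.7,0,0,-4,0,0,0],[-0.7,0,0,-4,0,0,0],[-0.7,0,0,-4,0,0,0],[-0.7,0,0,0,0,0,0]]'
python3 - <<'E'
from h import *
c=read_camera("wrist");cv2.imwrite("pics/w28.png",c["color"][:,:,::-1])
go(.45,.3,.25)
E
```

```text
time: 38.7
eef_pos: [0.6411, 0.1557, 0.0407]
tcp_rot: [0.698, 0.716, 0.0, 0.0]
contact_force: [-0.3, -0.1, 0.1]
opening: 0.854
time: 39.2
eef_pos: [0.6452, 0.1562, 0.1996]
tcp_rot: [0.698, 0.716, 0.006, 0.005]
contact_force: [0.1, 0.0, 0.6]
opening: 0.848
t 39.25 pos [0.6435 0.156  0.1958] psi 1.47 zaxis [ 0.009  0.001 -1.   ] open 0.85 F [-0.3  0.4 -0.9] q [0.08 0.27 1.64 0.   1.22 0.06]
shift now cm [ 14.9  -18.93  -5.58]
```

View pics/w28.png

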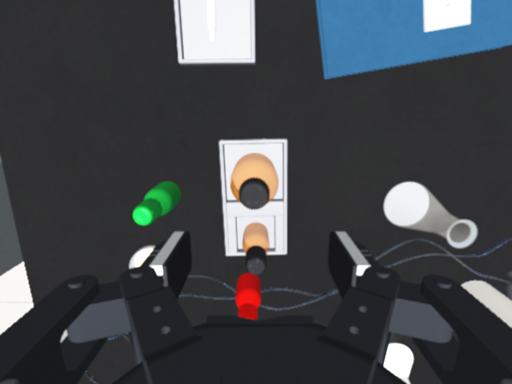

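Both bottles stand in their recesses. I'll move the arm out of view and check everything from the fixed cameras.

```bash
python3 -m crank '[[-0.7,3,-3,-2,0,0,0],[-0.7,4,-3,0,0,0,0],[-0.7,4,-3,0,0,0,0],[-0.7,4,-3,0,0,0,0],[-0.7,4,-3,0,0,0,0]]';python3 -m crank '[[-0.7,4,-3,0,0,0,0],[-0.7,4,-2,0,0,0,0],[-0.7,4,-1,0,0,0,0],[-0.7,4,0,0,0,0,0],[-0.7,0,0,0,0,0,0]]'
python3 - <<'E'
from h import *
c=read_camera("top");s=read_camera("scene")
cv2.imwrite("pics/t29.png",cv2.resize(c["color"][120:250,110:400,::-1],None,fx=2.7,fy=2.7,interpolation=cv2.INTER_CUBIC))
cv2.imwrite("pics/s29.png",cv2.resize(s["color"][130:300,110:420,::-1],None,fx=2.5,fy=2.5,interpolation=cv2.INTER_CUBIC))
z=dict(Z,amber_mid=.0585,dropper_b_mid=.049,pen_mid=.0095,long_bar_mid=.0085,short_bar_mid=.0085)
th=np.radians(2)
for n,cc in(("top",c),("scene",s)):
  for t in ["amber_mid","dropper_b_mid","pen_mid","long_bar_mid","short_bar_mid","tube_mid","lab_timer_mid"]:
    for r in place_of(t,n)[:4]: print(n,t,round(r["p"],2),np.round(r["location"]),pix2z(cc,r["location"],z[t])[0].round(3))
def col(x0,y0,x1,y1,zz):
  q=c["color"][y0:y1,x0:x1].astype(int); m=q[...,0]>q[...,2]+35; ys,xs=np.nonzero(m)
  print("brown",len(xs),pix2z(c,[(xs.mean()+x0,ys.mean()+y0)],zz).round(4))
col(200,140,233,176,.072); col(233,140,250,176,.052)
go(.3,.3,.25)
E
```

```text
time: 39.75
eef_pos: [0.4841, 0.3426, 0.2088]
tcp_rot: [0.698, 0.716, -0.001, -0.001]
contact_force: [1.3, 0.7, 0.9]
opening: 0.849
time: 40.25
eef_pos: [0.4201, 0.5035, 0.2081]
tcp_rot: [0.696, 0.718, -0.001, -0.001]
contact_force: [-0.2, -0.0, -0.7]
opening: 0.85
top amber_mid 0.57 [213. 157.] [0.632 0.155 0.058]
top dropper_b_mid 0.53 [236. 156.] [0.638 0.079 0.049]
top dropper_b_mid 0.52 [320. 199.] [ 0.503 -0.198  0.049]
top dropper_b_mid 0.52 [260. 157.] [0.638 0.001 0.049]
top dropper_b_mid 0.51 [221. 190.] [0.528 0.127 0.049]
top pen_mid 0.38 [151. 171.] [0.592 0.369 0.01 ]
top long_bar_mid 0.62 [355. 172.] [ 0.6   -0.322  0.008]
top short_bar_mid 0.37 [369. 176.] [ 0.588 -0.368  0.008]
top tube_mid 0.59 [274. 227.] [ 0.41  -0.048  0.056]
top lab_timer_mid 0.64 [350. 218.] [ 0.445 -0.303  0.009]
scene amber_mid 0.84 [228. 151.] [0.668 0.161 0.058]
scene dropper_b_mid 0.79 [324. 225.] [ 0.519 -0.209  0.049]
scene dropper_b_mid 0.59 [216. 180.] [0.544 0.131 0.049]
scene dropper_b_mid 0.51 [273. 176.] [ 0.632 -0.01   0.049]
scene dropper_b_mid 0.48 [246. 164.] [0.644 0.085 0.049]
scene pen_mid 0.63 [165. 160.] [0.591 0.366 0.009]
scene long_bar_mid 0.53 [372. 233.] [ 0.582 -0.325  0.008]
scene short_bar_mid 0.44 [393. 238.] [ 0.59  -0.378  0.008]
scene tube_mid 0.87 [251. 225.] [ 0.428 -0.046  0.056]
scene lab_timer_mid 0.82 [354. 273.] [ 0.44  -0.318  0.009]
brown 171 [[0.6324 0.1501 0.072 ]]
brown 48 [[0.6367 0.0721 0.052 ]]
t 41.05 pos [0.4223 0.5002 0.2108] psi 1.46 zaxis [ 0.  0. -1.] open 0.854 F [ 0.5  0.7 -0.2] q [0.71 0.25 1.64 0.   1.25 0.69]
shift now cm [-19.7  -12.73  -3.92]
```

View pics/t29.png

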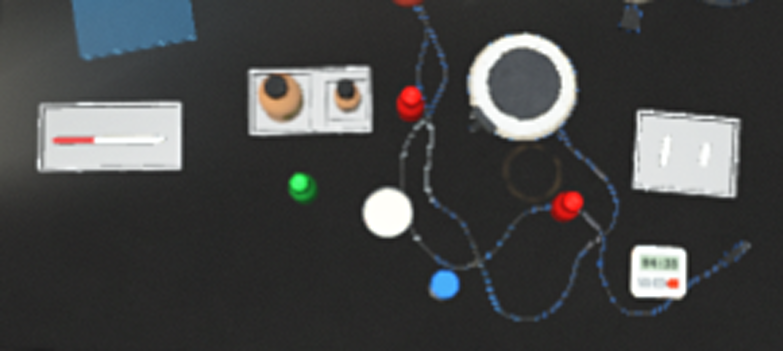

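View pics/s29.png

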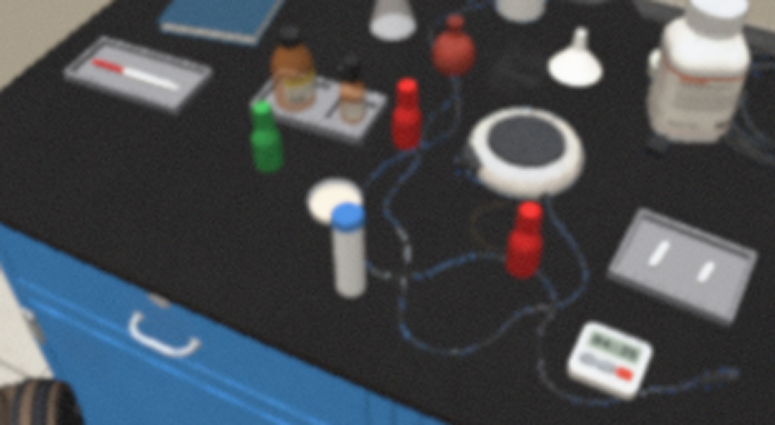

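```bash
python3 -c "
from plant import *
print(sign_off()); print(get_state()['time'])"
```

```text
the job is handed in; nothing more can be done
None
the job is handed in; nothing more can be done
```

I put all five things in their trays and handed the job in at about 41 s. I got no verdict back.

**How they ended:** both brown bottles stand upright in their own recesses. The pen lies flat in the long tray. The two white bars lie side by side on the floor of the squarer tray. The tube and timer look unmoved, within what the cameras can resolve. The arm was clear of everything at the end.

**First pen grasp:** it closed on nothing, because the fingertips sat about 26 mm higher than `tip_extent` and the reported height implied. I found this by pressing the shut fingers lightly on the worktop, which they touched at a reported height of about -9 mm. I corrected all later heights by that amount and every grasp after that held.

**Check that disagreed:** the final estimates of the amber bottle's forward position did not match. The top camera gave x of 0.632 m and the scene camera 0.668 m. The cap hides part of the body from above, so I relied on the release position (0.641, 0.156), about 1 mm from the recess centre, and on the pictures. The dropper bottle showed a smaller mismatch (0.637–0.644 m against 0.645 m at release).

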